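Radius leaves on a mount plate

TASK

Push the green mount plate that lies loosely by the L-shaped fence square and flush into the fence corner, its rounded corner staying outermost. Then take the hollow-ended leaf (yellow grip) whose radius fits the plate's rounded corner and press it up to that corner along its bisector, and after it the round-nosed leaf (blue grip) that fits the scoop in the plate's left-hand edge, pressed in square to that edge, so that neither rocks. Leave both leaves lying flat and fully seated with the plate still home, and do not disturb the other plate or the bottle, vial, cup, jar and dish standing about.

Things in the scene. Friction and masses are not known exactly. Their poses are not given: they have to be found in the camera images.
- fence: L-shaped aluminium fence fixed to the table, 22 mm high, two bars 12 mm thick. Origin: inner corner, at table height. One bar stands beyond the plate: inner face x = 0, from y = 0 to +80 mm; the other at its right: inner face y = 0, from x = 0 to -85 mm. The plate lies on the (-x,+y) side, up to 50 mm short of the bars and askew
- plate_a: green plastic mount plate 100 (x) x 90 (y) x 16 mm, 0.18 kg, flat on the table; origin: centre of its underside, z up. Its (-x,+y) corner is rounded, radius 32 mm; in the +y edge at x = +10 mm is an open round scoop, radius 16 mm, 10.5 mm deep. Two screw heads near the -y edge. In half of the starts it lies by the fence (x axis within 0.36 rad of the fence's), else it is the spare, some 0.4 m to the right
- plate_b: green plastic mount plate 100 (x) x 90 (y) x 16 mm, 0.18 kg, flat on the table; origin: centre of its underside, z up. Its (-x,+y) corner is rounded, radius 20 mm; in the +y edge at x = +10 mm is an open round scoop, radius 26 mm, 15.0 mm deep. Two screw heads near the -y edge. In half of the starts it lies by the fence (x axis within 0.36 rad of the fence's), else it is the spare, some 0.4 m to the right
- plate_a_heel (a point): square (+x,-y) corner of plate_a, on the underside, at (50, -45, 0) mm; it meets the fence's origin when the plate is home
- plate_b_heel (a point): the same corner of plate_b
- plate_a_corner (a point): centre of the rounding of that plate's corner, on the underside; its x axis points along the corner's bisector into the plate, the way the seated leaf's x axis points; at (-18, 13, 0) mm in plate_a
- plate_b_corner (a point): centre of the rounding of that plate's corner, on the underside; its x axis points along the corner's bisector into the plate, the way the seated leaf's x axis points; at (-30, 25, 0) mm in plate_b
- plate_a_cutout (a point): centre of the scoop's circle on that plate, on the underside, just outside the +y edge; its x axis points square into the plate (the plate's -y), the way the seated leaf's x axis points; at (10, 50.5, 0) mm in plate_a
- plate_b_cutout (a point): centre of the scoop's circle on that plate, on the underside, just outside the +y edge; its x axis points square into the plate (the plate's -y), the way the seated leaf's x axis points; at (10, 56, 0) mm in plate_b
- hollow_32: dark steel radius leaf 8 mm thick, 55 mm wide, 0.12 kg, flat on the table, with an upright yellow grip rib: 14 mm wide (y), 36 mm long (x), top 35.5 mm above the underside. Origin: underside, below the rib's middle; x points from the tail (-31 mm) to the working end. That end is hollowed to radius 32 mm over 74 degrees, deepest at x = 32 mm; horns reach x = 38 mm
- hollow_20: dark steel radius leaf 8 mm thick, 40 mm wide, 0.12 kg, flat on the table, with an upright yellow grip rib: 14 mm wide (y), 36 mm long (x), top 35.5 mm above the underside. Origin: underside, below the rib's middle; x points from the tail (-31 mm) to the working end. That end is hollowed to radius 20 mm over 74 degrees, deepest at x = 32 mm; horns reach x = 36 mm
- nose_16: dark steel radius leaf 8 mm thick, 32 mm wide, 0.12 kg, flat on the table, with an upright blue grip rib: 14 mm wide (y), 36 mm long (x), top 35.5 mm above the underside. Origin: underside, below the rib's middle; x points from the tail (-31 mm) to the working end. That end is a round nose of radius 16 mm about x = 30 mm, ending at x = 46 mm
- nose_26: dark steel radius leaf 8 mm thick, 52 mm wide, 0.12 kg, flat on the table, with an upright blue grip rib: 14 mm wide (y), 36 mm long (x), top 35.5 mm above the underside. Origin: underside, below the rib's middle; x points from the tail (-31 mm) to the working end. That end is a round nose of radius 26 mm about x = 30 mm, ending at x = 56 mm
- hollow_32_centre (a point): centre of that leaf's arc, on the underside; when the leaf is seated on the curve that fits it, it coincides with that curve's centre; at (64, 0, 0) mm in the leaf
- hollow_20_centre (a point): centre of that leaf's arc, on the underside; when the leaf is seated on the curve that fits it, it coincides with that curve's centre; at (52, 0, 0) mm in the leaf
- nose_16_centre (a point): centre of that leaf's arc, on the underside; when the leaf is seated on the curve that fits it, it coincides with that curve's centre; at (30, 0, 0) mm in the leaf
- nose_26_centre (a point): centre of that leaf's arc, on the underside; when the leaf is seated on the curve that fits it, it coincides with that curve's centre; at (30, 0, 0) mm in the leaf
- light_box_corner (a point): near left foot of the light box, a fixed white cabinet 0.40 m high close behind the fence: its front runs from here 0.41 m to the right (-y), its left side straight back; keep arm and gripper off it
- vice_top (a point): middle of the far jaw's top of the blue bench vice, fixed at the table's front edge left of the plate: 60 mm wide (y), up to 100 mm high; the jaw ends 18 mm beyond this point (+x), the vice's low foot 27 mm beyond it, and the rest lies towards the robot
- dropper_bottle: bystander: brown dropper bottle with a black bulb, 33 mm across, 97 mm high, origin at the centre of its base
- vial_1: bystander: small clear vial with a dark cap, 23 mm across, 51 mm high, just right of the fence's right bar, origin at the centre of its base
- petri_dish: bystander: flat clear dish with sherds, 86 mm across, 13 mm high, origin at the centre of its base
- specimen_cup: bystander: clear cup, 53 mm across, 72 mm high, origin at the centre of its base
- white_jar: bystander: plain pale grey open jar, 47 mm across, 54 mm high, origin at the centre of its base

How it is judged:
By the outcome, as a careful person would: the job done as asked, in the order asked, and still so for the second after the job is handed in, with the robot touching nothing.
It also fails if it takes over 72 s, if anything falls off the work surface, if the arm or the gripper's body presses on something with over 40 N, if the wrist force passes 120 N, or if a joint passes its speed limit or range.

ROBOT

A 6-joint arm with a two-finger parallel gripper is mounted at the origin on a cart in front of the work surface, level with it; the furniture and walls round the work are solid. World frame = base frame: x ahead of the robot, y to its left, z up, the work surface at z = 0. Lengths are in m, angles in rad, forces in N, time in s.
With the tool pointing down it reaches from about 0.35 to 0.975 m from the base axis. Payload 4.9 kg.
Tool frame: the origin (TCP) lies on the front face of the gripper's body, between the roots of the fingers; the fingertips stand 73 mm ahead of it and the grasp point (between the pads) lies 54 mm ahead of it (tip_extent is the distance from the TCP to the fingertips, in m); y points along the fingers, x is the direction in which the jaws open and shut, and the axes are right-handed (so a half turn about y gives the same grasp; the last joint's range is limited). The gripper opens to 85 mm and grips with 20 to 120 N. Pads are 22 mm wide; open, the fingers measure 114 mm over their backs; the gripper's body (76 mm by 85 mm) begins 54 mm behind the grasp point. The pads swing forward as they close: fully open they stand 13 mm farther back than shut.
Start: joints at [-1.4, 0.053, 1.613, -0, 1.476, -0.119], TCP at [0.179, -0.599, 0.304] pointing down, gripper open.
Joint ranges: [-3.01, 3.01], [-1.01, 2.22], [0.06, 2.58], [-1.02, 4.17], [0.09, 2.62], [-3.14, 3.14]. Speed limits (rad/s): [2.57, 2.57, 3.14, 3.14, 3.14, 3.14].

INTERFACE

Orientations are given as a unit quaternion [w, x, y, z].
In Python, from plant import state, grab_frame, camera_info, job_done, tip_extent gives the robot as it stands.
- The arm moves only by the tool carry_out, never from a script. Its argument "rows" is a list that holds one entry, the list of rows, each a list of 7 numbers: the turn, a rotation vector about the world's x, y, z as a fraction of full scale, then the shift along the world's x, y, z as a fraction of full scale, then the finger opening in mm, from 0 to 85.4. A call has 1 to 5 rows; each row shifts and turns the commanded pose from where the row before left it; what a row does not reach is not made up. Full scale, the value 1, is 40 mm for a shift and 4 degrees for a turn. A row lasts 1/10 s, in which the tool goes at most 50 mm and 8.59 degrees, less where a joint would pass 70% of its speed; a pose out of reach is approached as far as the arm can. A call with a number of a shift or a turn outside -1 to 1 is refused whole. A call with a gripper value outside its range is refused whole. The fingers move at their own pace and stop on an object; the grip force is fixed at half the most. Time passes only in rows, so rows that do not move let the fingers close. It gives the time, the measured TCP pose, the force and the opening at its end, in the units of the state.
- state(): the state, without advancing time (a new reading comes with each control period).
- grab_frame(name): name is "scene" or "side" or "wrist"; returns the picture (384x512x3 uint8, blue, green, red); there is no depth.
- camera_info(name): a dict with "intrinsics" (3x3 intrinsics, pixels), "xyz" and "rotation" of the camera in the world; the wrist camera has in their place "tool_from_camera" (4x4, takes a point from camera to tool coordinates, whose origin is the TCP and whose axes are the tool frame's). Camera axes: x right, y down, z forward; pixel columns grow to the right and rows downward; lengths in m; the calibration is good to about 2 mm. A picture is of the moment at which its call begins: read the wrist's pose just before it. camera_info takes no time and is no camera call.
- job_done(): hands the job in, once; it reports no verdict.
The state is a dict: "time": time; "joint_pos": joint angles; "joint_vel": joint speeds; "joint_efforts": joint torques, N m; "tool_pos": TCP position; "tool_rot": TCP orientation; "contact_force": force on the tool from outside, world axes, zero at the start; "ft_torque": the same for the moment, N m; "gripper_width": opening from 0.0 (shut) to 1.0 (fully open).
Only numpy, scipy, OpenCV 4.12 (cv2) and the standard library are available. Lean on these libraries where they do the work, as an engineer would, in place of code of your own. Each camera call takes 0.05 s, during which the arm holds its last target.

## Working session

There is one attempt and no reset: what is moved stays moved. The work goes in short steps, Python scripts to look and compute and a tool call to move; the robot and the scene stay as the last step left them, time stands still between calls to the robot, and variables do not carry over. Pictures are saved under pics/ and viewed, and the job is handed in when it is done.

Besides the shell and the picture viewer there is one more tool, called after "Emit:" by a JSON object that holds its "method" and its "body". carry_out: Moves the arm, as the interface text tells. Shift numbers are shares of 40 mm and turn numbers shares of 4 degrees, none past 1 either way. Its arguments: {"type":"object","properties":{"rows":{"type":"array"}},"required":["rows"]}

```bash
ls; mkdir -p pics
python3 - <<'E'
from plant import *
import cv2
print(state())
for n in("scene","side","wrist"):
    print(n,camera_info(n)); cv2.imwrite(f"pics/{n}0.png",grab_frame(n))
print(tip_extent if not callable(tip_extent) else tip_extent())
E
```

```text
pics
{'time': 0.0, 'joint_pos': array([-1.39994978e+00,  5.33355705e-02,  1.61427015e+00,  1.53077654e-05,
        1.47601747e+00, -1.18999979e-01]), 'joint_vel': array([-0.00035745, -0.00039923, -0.00108061,  0.00051125, -0.00056552,
       -0.00088296]), 'joint_efforts': array([-4.89111499e-04, -3.93678260e+01, -3.70176315e+01, -5.50955190e-05,
        7.07215571e-03, -7.84832423e-06]), 'tool_pos': array([ 0.17855108, -0.59846165,  0.30269032]), 'tool_rot': array([ 0.56746436, -0.56646793,  0.42306736, -0.42203353]), 'contact_force': array([ 0.26018431, -0.01018076, -0.63110857]), 'ft_torque': array([ 0.03536087,  0.00892529, -0.01358848]), 'gripper_width': 1.0016217920751571}
scene {'intrinsics': array([[492.20560452,   0.        , 258.99186409],
       [  0.        , 492.20560452, 184.99282567],
       [  0.        ,   0.        ,   1.        ]]), 'xyz': array([-0.00469538, -1.13476086,  0.87832705]), 'rotation': array([-0.45486731,  0.85728533, -0.21792605,  0.10327552])}
side {'intrinsics': array([[486.61048639,   0.        , 246.42397642],
       [  0.        , 486.61048639, 186.89241743],
       [  0.        ,   0.        ,   1.        ]]), 'xyz': array([0.46751341, 1.0777359 , 0.99254228]), 'rotation': array([ 0.00854779, -0.02993008,  0.90216057, -0.430276  ])}
wrist {'intrinsics': array([[286.28982407,   0.        , 252.61517039],
       [  0.        , 286.28982407, 193.04071023],
       [  0.        ,   0.        ,   1.        ]]), 'tool_from_camera': array([[ 9.99999623e-01,  4.96221539e-04, -7.12887103e-04,
         2.22222563e-03],
       [ 8.20461205e-04, -2.70238415e-01,  9.62793086e-01,
        -7.02150876e-02],
       [ 2.85109186e-04, -9.62793307e-01, -2.70238720e-01,
         6.82370659e-02],
       [ 0.00000000e+00,  0.00000000e+00,  0.00000000e+00,
         1.00000000e+00]])}
0.0726
```

View pics/scene0.png

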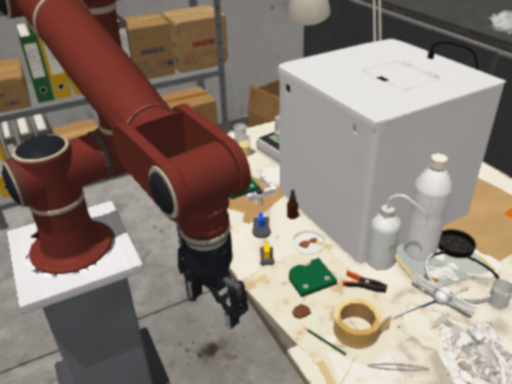

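View pics/side0.png

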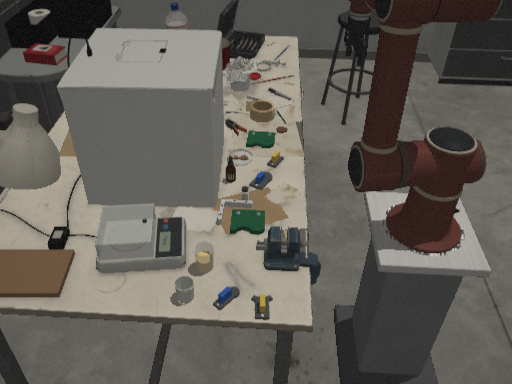

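View pics/wrist0.png

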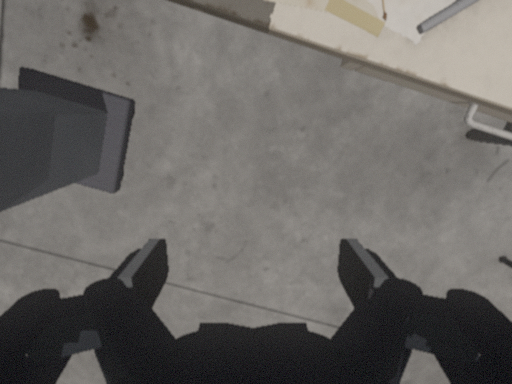

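```bash
cat > h.py <<'E'
import numpy as np, cv2
from plant import *
from scipy.spatial.transform import Rotation as R
def q2R(q): return R.from_quat([q[1],q[2],q[3],q[0]]).as_matrix()
def cam(n,st=None):
    i=camera_info(n);K=i["intrinsics"]
    if n!="wrist": return K,q2R(i["rotation"]),np.array(i["xyz"])
    st=st or state();T=i["tool_from_camera"];Rt=q2R(st["tool_rot"])
    return K,Rt@T[:3,:3],np.array(st["tool_pos"])+Rt@T[:3,3]
def p2w(c,uv,z=0.):
    K,Rc,o=c;uv=np.atleast_2d(np.array(uv,float))
    d=np.c_[(uv[:,0]-K[0,2])/K[0,0],(uv[:,1]-K[1,2])/K[1,1],np.ones(len(uv))]@Rc.T
    return o+d*((z-o[2])/d[:,2])[:,None]
def w2p(c,X):
    K,Rc,o=c;p=(np.atleast_2d(X)-o)@Rc;return np.c_[p[:,0]/p[:,2]*K[0,0]+K[0,2],p[:,1]/p[:,2]*K[1,1]+K[1,2]]
def crop(img,x0,y0,w,h,s,name):
    c=cv2.resize(img[y0:y0+h,x0:x0+w],None,fx=s,fy=s,interpolation=cv2.INTER_CUBIC);cv2.imwrite(name,c)
def rect(c,img,cx,cy,half,z=0.,px=600,ang=0):
    # top-down rectified image about (cx,cy): image up=+x, left=+y
    s=px/(2*half);W=np.array([[half,half],[half,-half],[-half,-half],[-half,half]])
    X=np.c_[W+[cx,cy],np.full(4,z)]
    H=cv2.getPerspectiveTransform(w2p(c,X).astype(np.float32),np.float32([[0,0],[px,0],[px,px],[0,px]]))
    return cv2.warpPerspective(img,H,(px,px),flags=cv2.INTER_CUBIC)
E
python3 - <<'E'
from h import *
img=cv2.imread("pics/side0.png");crop(img,180,140,160,180,3.3,"pics/s1.png")
c=cam("side");print(p2w(c,[(247,221),(227,297),(262,305),(261,179),(275,159),(302,140),(304,300)]))
c=cam("scene");print(p2w(c,[(262,225),(267,255),(313,275)]))
st=state();print(q2R(st["tool_rot"]))
E
```

```text
[[ 0.52080776  0.01571074  0.        ]
 [ 0.55430941  0.30009928  0.        ]
 [ 0.46497694  0.31870994  0.        ]
 [ 0.4868917  -0.19035258  0.        ]
 [ 0.44245088 -0.30710478  0.        ]
 [ 0.34501878 -0.4344952   0.        ]
 [ 0.35984017  0.29596838  0.        ]]
[[ 0.49279939 -0.17296194  0.        ]
 [ 0.44560875 -0.28875622  0.        ]
 [ 0.51046725 -0.40845354  0.        ]]
[[ 2.85791675e-01 -2.89995616e-04  9.58291727e-01]
 [-9.58290406e-01  1.60128621e-03  2.85791766e-01]
 [-1.61737769e-03 -9.99998676e-01  1.79734252e-04]]
```

View pics/s1.png

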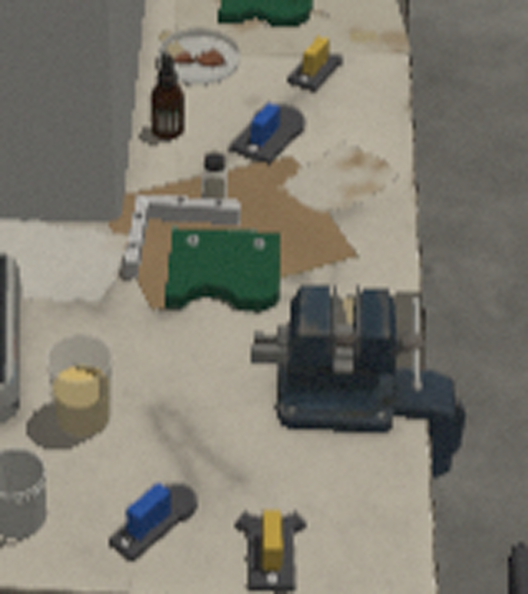

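Emit:
{"method": "carry_out", "body": {"rows": [[[0,0,-0.83,0.5,0.9,0.3,85],[0,0,-0.83,0.5,0.9,0.3,85],[0,0,-0.83,0.5,0.9,0.3,85],[0,0,-0.83,0.5,0.9,0.3,85],[0,0,-0.83,0.5,0.9,0.3,85]]]}}

```text
time: 0.65
tool_pos: [0.279, -0.4173, 0.3639]
tool_rot: [0.499, -0.499, 0.501, -0.501]
contact_force: [0.4, -0.6, -0.0]
gripper_width: 0.999
```

Emit:
{"method": "carry_out", "body": {"rows": [[[0,0,0,0.5,0.9,0.3,85],[0,0,0,0.5,0.9,0.3,85],[0,0,0,0.5,0.9,0.3,85],[0,0,0,0.5,0.9,0,85],[0,0,0,0.5,0.9,0,85]]]}}

```text
time: 1.15
tool_pos: [0.3791, -0.2374, 0.4004]
tool_rot: [-0.5, 0.5, -0.5, 0.501]
contact_force: [0.2, 0.3, -0.0]
gripper_width: 0.995
```

Emit:
{"method": "carry_out", "body": {"rows": [[[0,0,0,0,0.9,0,85],[0,0,0,0,0.9,0,85],[0,0,0,0,0,0,85]]]}}

```text
time: 1.45
tool_pos: [0.3786, -0.1639, 0.4]
tool_rot: [0.502, -0.501, 0.499, -0.499]
contact_force: [-0.9, -0.9, 0.9]
gripper_width: 0.996
```

```bash
cat > snap.py <<'E'
from h import *
import sys,json,pickle
n=sys.argv[1];st=state();img=grab_frame("wrist");cv2.imwrite(f"pics/{n}.png",img)
pickle.dump((cam("wrist",st),img),open(f"{n}.pkl","wb"))
print(st["time"],st["tool_pos"].round(4),R.from_matrix(q2R(st["tool_rot"])).as_matrix().round(3).tolist(),st["contact_force"].round(1),st["gripper_width"])
E
python3 snap.py w1
```

```text
1.45 [ 0.3786 -0.1639  0.4   ] [[0.005, 0.001, 1.0], [-1.0, 0.0, 0.005], [-0.0, -1.0, 0.001]] [-0.9 -0.9  0.9] 0.9959952681017671
```

View pics/w1.png

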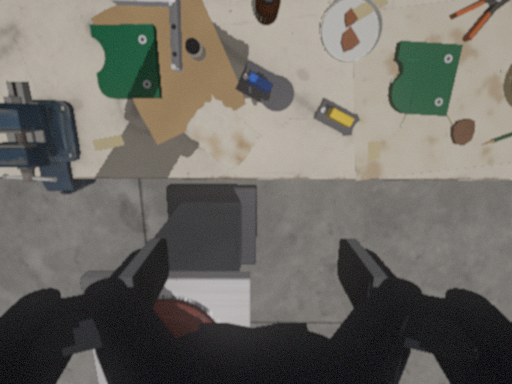

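Emit:
{"method": "carry_out", "body": {"rows": [[[0,0,0,0.3,0.9,0,85],[0,0,0,0.3,0.9,0,85],[0,0,0,0.3,0.9,0,85],[0,0,0,0.3,0.9,0,85],[0,0,0,0,0.9,0,85]]]}}

```text
time: 2.0
tool_pos: [0.4275, 0.0135, 0.3993]
tool_rot: [0.499, -0.5, 0.501, -0.5]
contact_force: [0.2, 0.6, 0.2]
gripper_width: 0.993
```

Emit:
{"method": "carry_out", "body": {"rows": [[[0,0,0,0,0.9,0,85],[0,0,0,0,0.9,0,85],[0,0,0,0,0,0,85],[0,0,0,0,0,0,85]]]}}

```text
time: 2.4
tool_pos: [0.4269, 0.0847, 0.3995]
tool_rot: [-0.5, 0.501, -0.5, 0.5]
contact_force: [-0.5, -0.3, -0.7]
gripper_width: 0.995
```

```bash
python3 snap.py w2
python3 - <<'E'
from h import *;import pickle
c,img=pickle.load(open("w2.pkl","rb"))
crop(img,60,0,400,220,2,"pics/w2c.png")
cv2.imwrite("pics/w2r.png",rect(c,img,.53,.12,.28))
E
```

```text
2.4 [0.4269 0.0847 0.3995] [[0.001, -0.001, 1.0], [-1.0, -0.001, 0.001], [0.001, -1.0, -0.001]] [-0.5 -0.3 -0.7] 0.9945970033265483
```

View pics/w2c.png

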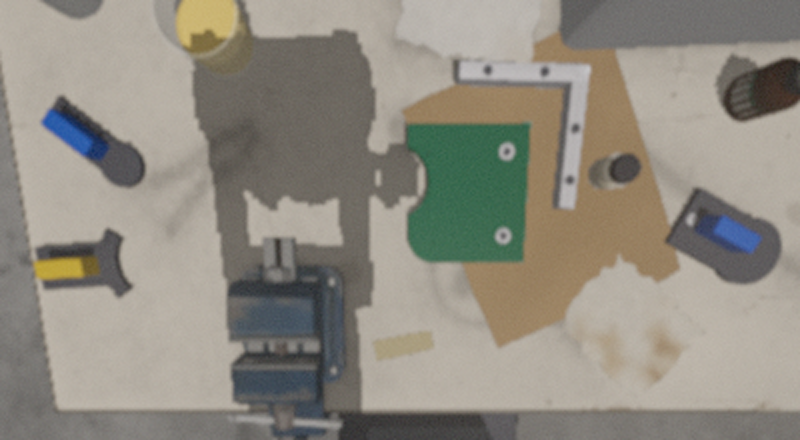

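View pics/w2r.png

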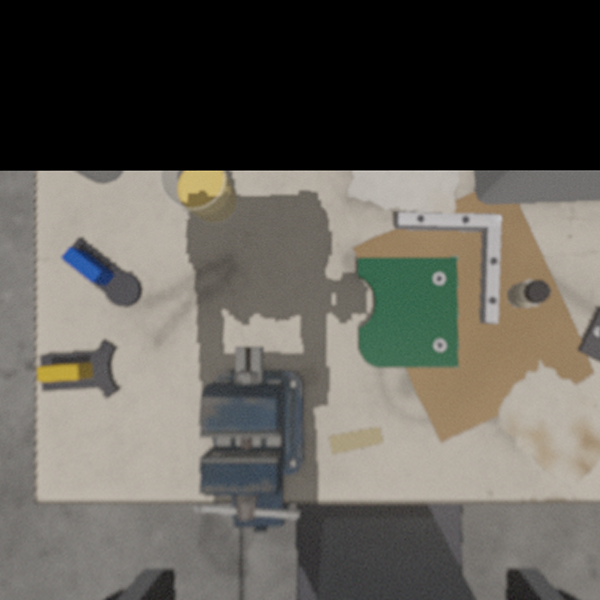

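Run:
```python
from h import *;import pickle
c,img=pickle.load(open("w2.pkl","rb"))
cv2.imwrite("pics/w2p.png",rect(c,img,.52,.01,.10,z=.016))
cv2.imwrite("pics/w2l.png",rect(c,img,.52,.31,.10,z=.008))
c,img=pickle.load(open("w1.pkl","rb"))
cv2.imwrite("pics/w1l.png",rect(c,img,.46,-.24,.12,z=.008))
```

```text
(no output)
```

View pics/w2p.png

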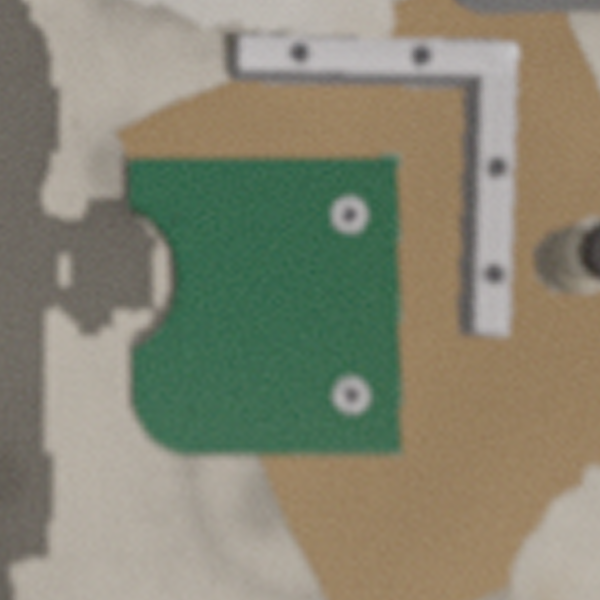

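View pics/w2l.png

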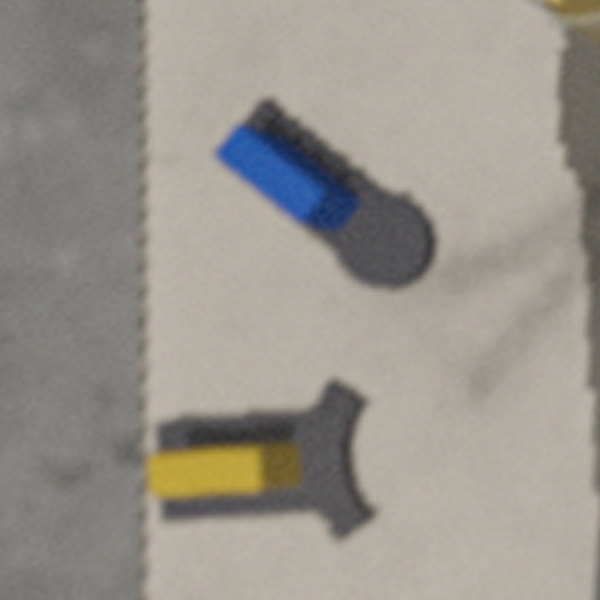

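View pics/w1l.png

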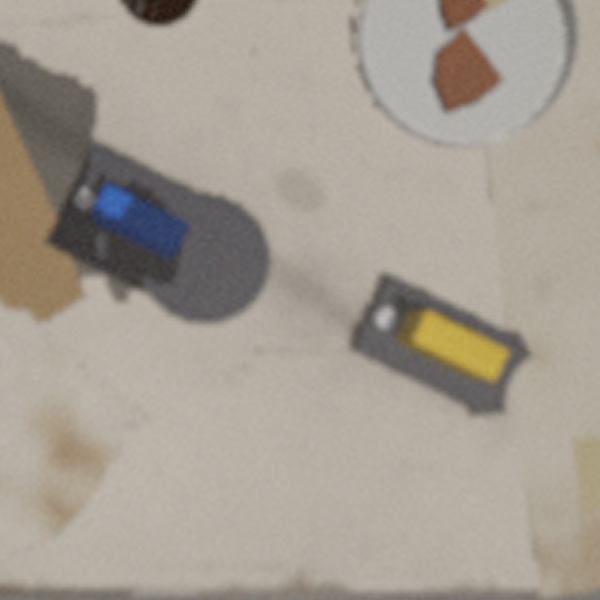

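Run:
```python
from h import *;import pickle
c,img=pickle.load(open("w2.pkl","rb"))
cv2.imwrite("pics/w2f.png",rect(c,img,.56,-.02,.07,z=.022,px=700)[:600])
c,img=pickle.load(open("w1.pkl","rb"))
cv2.imwrite("pics/w1f.png",rect(c,img,.56,-.02,.07,z=.022,px=700)[:600])
```

```text
(no output)
```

View pics/w2f.png

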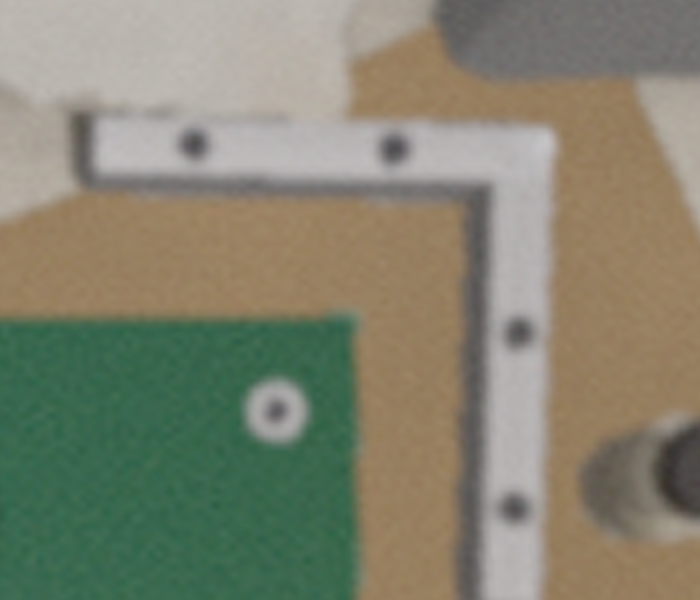

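View pics/w1f.png

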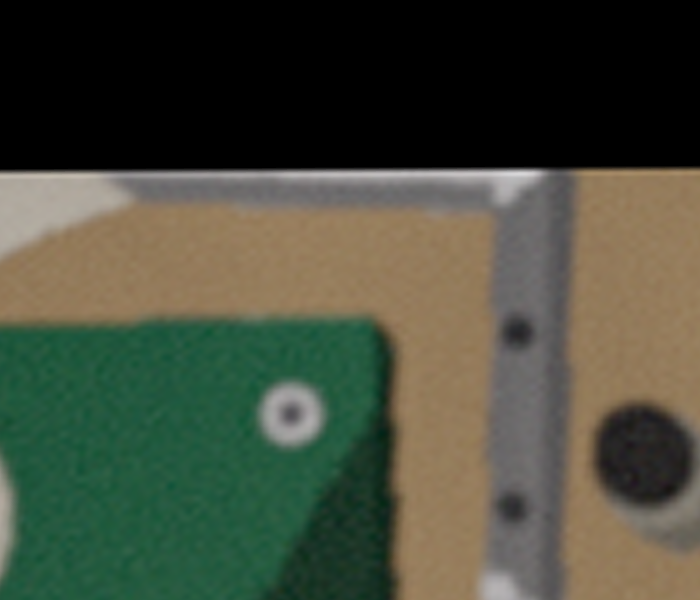

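Emit:
{"method": "carry_out", "body": {"rows": [[[0,0,-0.3,0.3,-0.9,-0.5,20],[0,0,0,0,-0.9,-1,20],[0,0,0,0,0,-1,20],[0,0,0,0,0,-1,20],[0,0,0,0,0,-1,20]]]}}

```text
time: 2.95
tool_pos: [0.4385, 0.0134, 0.2213]
tool_rot: [-0.494, 0.494, -0.506, 0.507]
contact_force: [1.2, 0.5, 0.4]
gripper_width: 0.235
```

Emit:
{"method": "carry_out", "body": {"rows": [[[0,0,0,0,0,-1,20],[0,0,0,0,0,-1,20],[0,0,0,0,0,-1,20],[0,0,0,0,0,0,20]]]}}

```text
time: 3.35
tool_pos: [0.4341, 0.0145, 0.0969]
tool_rot: [0.491, -0.497, 0.509, -0.502]
contact_force: [-1.1, -0.6, -1.2]
gripper_width: 0.236
```

```bash
python3 snap.py w3
python3 - <<'E'
from h import *
img=grab_frame("side");crop(img,180,140,160,180,3.3,"pics/s3.png")
E
```

```text
3.35 [0.4341 0.0145 0.0969] [[-0.024, -0.013, 1.0], [-1.0, 0.001, -0.024], [-0.001, -1.0, -0.013]] [-1.1 -0.6 -1.2] 0.235560765350648
```

View pics/w3.png

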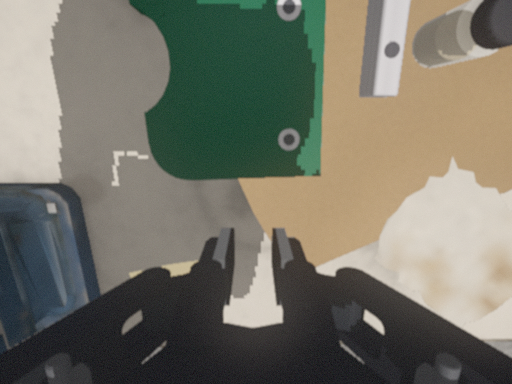

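View pics/s3.png

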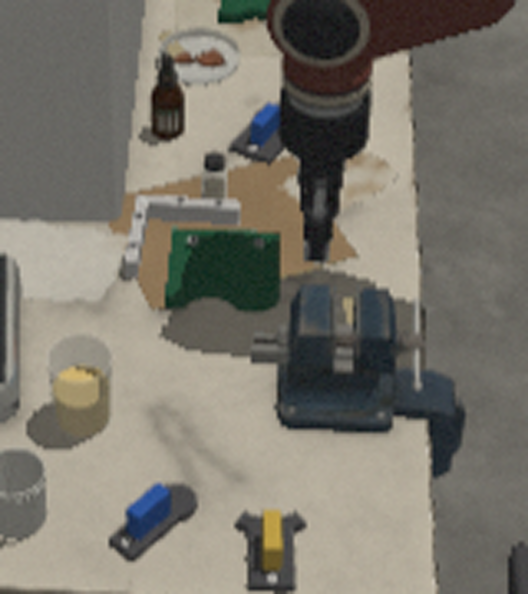

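Emit:
{"method": "carry_out", "body": {"rows": [[[0,0,0,0,0,-0.45,20],[0,0,0,0.2,0,0,20],[0,0,0,0.3,0,0,20],[0,0,0,0.3,0,0,20],[0,0,0,0.3,0,0,20]]]}}

```text
time: 3.95
tool_pos: [0.4849, 0.0152, 0.0874]
tool_rot: [-0.495, 0.494, -0.504, 0.506]
contact_force: [-2.3, 0.1, 2.2]
gripper_width: 0.232
```

Emit:
{"method": "carry_out", "body": {"rows": [[[0,0,0,0.15,0,0,20],[0,0,0,0.1,0,0,20],[0,0,0,0,0,0,20]]]}}

```text
time: 4.25
tool_pos: [0.4881, 0.0155, 0.0867]
tool_rot: [0.49, -0.501, 0.51, -0.5]
contact_force: [-33.7, -1.5, 34.6]
gripper_width: 0.231
```

```bash
python3 snap.py w4
```

```text
4.25 [0.4881 0.0155 0.0867] [[-0.019, -0.022, 1.0], [-1.0, -0.0, -0.02], [0.001, -1.0, -0.022]] [-33.7  -1.5  34.6] 0.23115295610265274
```

View pics/w4.png

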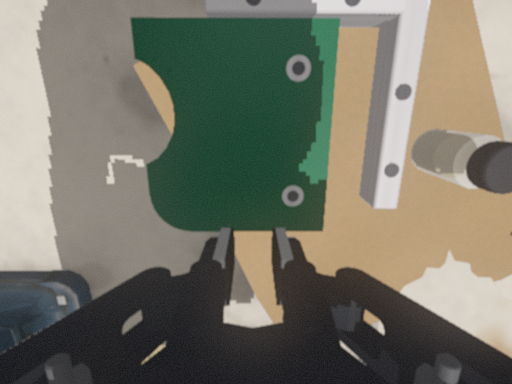

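Emit:
{"method": "carry_out", "body": {"rows": [[[0,0,0,-0.3,0,0,20],[0,0,0,0,0,0,20],[0,0,0,0,0,0,20]]]}}

```text
time: 4.6
tool_pos: [0.4819, 0.0154, 0.086]
tool_rot: [-0.495, 0.494, -0.504, 0.506]
contact_force: [0.2, -0.6, 0.2]
gripper_width: 0.236
```

```bash
python3 snap.py w5
```

```text
4.6 [0.4819 0.0154 0.086 ] [[-0.021, 0.003, 1.0], [-1.0, -0.0, -0.021], [0.0, -1.0, 0.003]] [ 0.2 -0.6  0.2] 0.23572536840819733
```

View pics/w5.png

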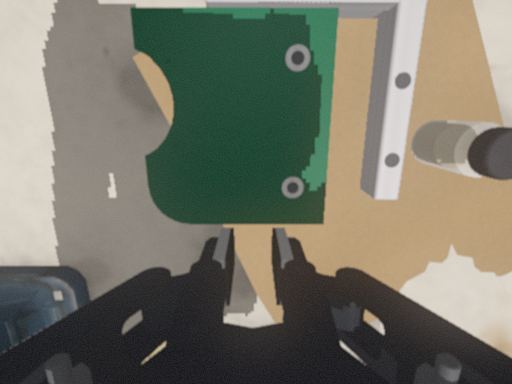

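Emit:
{"method": "carry_out", "body": {"rows": [[[0,0,0,-0.1,0,-0.2,20],[0,0,0,0,0,0,20],[0,0,0,0,0,0,20]]]}}

```text
time: 4.95
tool_pos: [0.4762, 0.0157, 0.0761]
tool_rot: [0.494, -0.495, 0.506, -0.505]
contact_force: [-0.5, -1.1, 1.1]
gripper_width: 0.231
```

```bash
python3 snap.py w6;python3 - <<'E'
from h import *;import pickle
c,img=pickle.load(open("w6.pkl","rb"))
cv2.imwrite("pics/w6p.png",rect(c,img,.55,.0,.075,z=.016))
E
```

```text
4.95 [0.4762 0.0157 0.0761] [[-0.021, -0.001, 1.0], [-1.0, 0.0, -0.021], [-0.0, -1.0, -0.001]] [-0.5 -1.1  1.1] 0.23060585139003953
```

View pics/w6p.png

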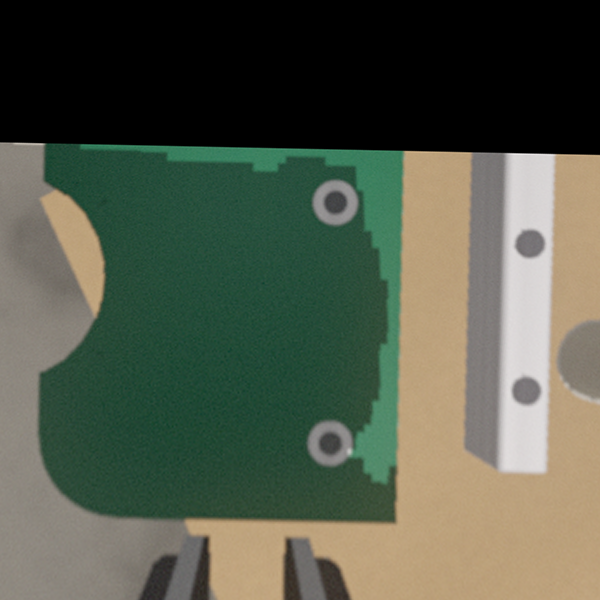

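Emit:
{"method": "carry_out", "body": {"rows": [[[0,0,0,0,0,1,0],[0,0,0,0.5,0.5,0,0],[0,0,0,0.5,0.5,0,0],[0,0,0,0.5,0.5,0,0],[0,0,0,0.5,0.5,0,0]]]}}

```text
time: 5.5
tool_pos: [0.5576, 0.0965, 0.117]
tool_rot: [-0.495, 0.495, -0.505, 0.505]
contact_force: [0.3, -0.2, 0.0]
gripper_width: -0.003
```

Emit:
{"method": "carry_out", "body": {"rows": [[[0,0,0,0,0.2,0,0],[0,0,0,0,0,0,0],[0,0,0,0,0,-0.9,0],[0,0,0,0,0,0,0]]]}}

```text
time: 5.9
tool_pos: [0.5526, 0.1029, 0.0763]
tool_rot: [0.492, -0.497, 0.507, -0.503]
contact_force: [-1.2, -0.0, -0.8]
gripper_width: -0.003
```

```bash
python3 snap.py w7
```

```text
5.9 [0.5526 0.1029 0.0763] [[-0.021, -0.01, 1.0], [-1.0, -0.001, -0.021], [0.001, -1.0, -0.01]] [-1.2 -0.  -0.8] -0.0026489593655845455
```

View pics/w7.png

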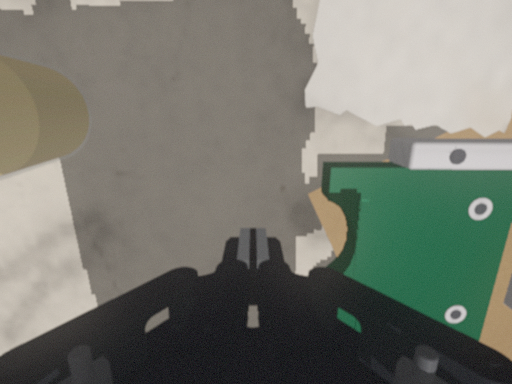

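Emit:
{"method": "carry_out", "body": {"rows": [[[0,0,0,0,-0.3,0,0],[0,0,0,0,-0.3,0,0],[0,0,0,0,-0.3,0,0],[0,0,0,0,-0.2,0,0],[0,0,0,0,0,0,0]]]}}

```text
time: 6.45
tool_pos: [0.5575, 0.0579, 0.082]
tool_rot: [-0.495, 0.494, -0.505, 0.506]
contact_force: [-0.1, -2.8, 3.4]
gripper_width: -0.002
```

Emit:
{"method": "carry_out", "body": {"rows": [[[0,0,0,0,-0.15,0,0],[0,0,0,0,-0.1,0,0],[0,0,0,0,0,0,0]]]}}

```text
time: 6.75
tool_pos: [0.5576, 0.0498, 0.082]
tool_rot: [-0.496, 0.494, -0.505, 0.506]
contact_force: [-0.1, 2.3, 5.9]
gripper_width: -0.003
```

Emit:
{"method": "carry_out", "body": {"rows": [[[0,0,0,0,-0.1,0,0],[0,0,0,0,-0.1,0,0],[0,0,0,0,0,0,0]]]}}

```text
time: 7.05
tool_pos: [0.5572, 0.0424, 0.082]
tool_rot: [0.496, -0.494, 0.506, -0.505]
contact_force: [-2.6, 4.6, 8.2]
gripper_width: 0.001
```

```bash
python3 snap.py w8
```

```text
7.05 [0.5572 0.0424 0.082 ] [[-0.021, 0.001, 1.0], [-1.0, 0.002, -0.021], [-0.002, -1.0, 0.001]] [-2.6  4.6  8.2] 0.0005531088699328912
```

View pics/w8.png

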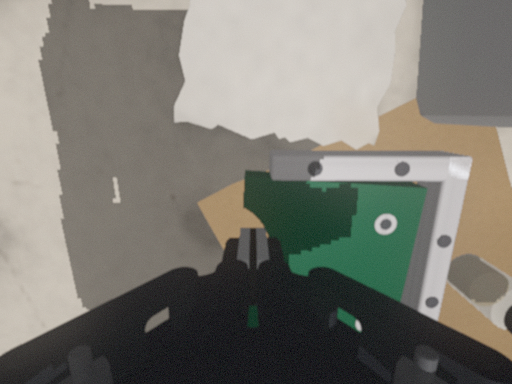

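Emit:
{"method": "carry_out", "body": {"rows": [[[0,0,0,0,-0.1,0,0],[0,0,0,0,-0.1,0,0],[0,0,0,0,0,0,0]]]}}

```text
time: 7.4
tool_pos: [0.5569, 0.0375, 0.0821]
tool_rot: [0.497, -0.492, 0.508, -0.503]
contact_force: [-2.5, 16.9, 10.2]
gripper_width: -0.002
```

```bash
python3 snap.py w9
```

```text
7.4 [0.5569 0.0375 0.0821] [[-0.022, 0.0, 1.0], [-1.0, 0.01, -0.022], [-0.01, -1.0, 0.0]] [-2.5 16.9 10.2] -0.0017405297300700357
```

View pics/w9.png

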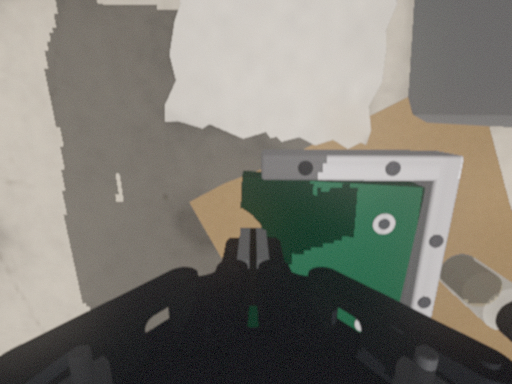

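Emit:
{"method": "carry_out", "body": {"rows": [[[0,0,0,0,-0.05,0,0],[0,0,0,0,0,0,0],[0,0,0,0,0.5,0,0],[0,0,0,0,0.3,0.5,0],[0,0,0,0,0,0.9,0]]]}}

```text
time: 7.95
tool_pos: [0.5537, 0.065, 0.1335]
tool_rot: [0.493, -0.497, 0.507, -0.502]
contact_force: [0.5, -0.3, 0.1]
gripper_width: 0.003
```

Emit:
{"method": "carry_out", "body": {"rows": [[[0,0,0,-0.9,-0.5,0.8,0],[0,0,0,-0.9,0,0.8,0],[0,0,0,0,0,0,0],[0,0,0,0,0,0,0]]]}}

```text
time: 8.35
tool_pos: [0.486, 0.0444, 0.2003]
tool_rot: [-0.495, 0.494, -0.504, 0.506]
contact_force: [-0.3, 0.2, -0.4]
gripper_width: 0.002
```

```bash
python3 snap.py w10;python3 - <<'E'
from h import *;import pickle
c,img=pickle.load(open("w10.pkl","rb"))
cv2.imwrite("pics/w10p.png",rect(c,img,.55,.0,.075,z=.016))
E
```

```text
8.35 [0.486  0.0444 0.2003] [[-0.021, 0.003, 1.0], [-1.0, -0.0, -0.021], [0.0, -1.0, 0.003]] [-0.3  0.2 -0.4] 0.0021683858216531887
```

View pics/w10p.png

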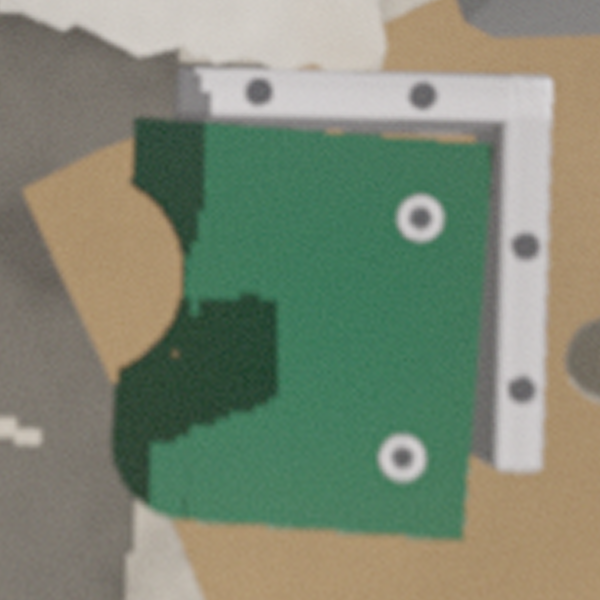

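View pics/w10.png

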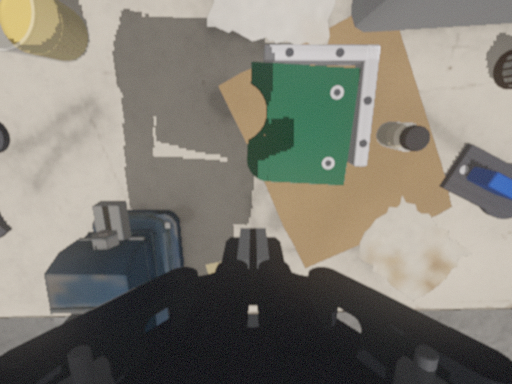

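Emit:
{"method": "carry_out", "body": {"rows": [[[0,0,0,0.9,0.9,0,0],[0,0,0,0,0,0,0],[0,0,0,0,0,-1,0],[0,0,0,0,0,-1,0],[0,0,0,0,0,-0.95,0]]]}}

```text
time: 8.9
tool_pos: [0.5207, 0.0798, 0.0778]
tool_rot: [0.494, -0.496, 0.506, -0.504]
contact_force: [0.6, 0.6, -0.7]
gripper_width: 0.001
```

Emit:
{"method": "carry_out", "body": {"rows": [[[0,0,0,0,0,0,0],[0,0,0,0,-0.25,0,0],[0,0,0,0,-0.25,0,0],[0,0,0,0,-0.1,0,0],[0,0,0,0,0,0,0]]]}}

```text
time: 9.4
tool_pos: [0.522, 0.0548, 0.0825]
tool_rot: [-0.495, 0.494, -0.505, 0.506]
contact_force: [0.5, -1.0, -0.4]
gripper_width: -0.0
```

Emit:
{"method": "carry_out", "body": {"rows": [[[0,0,0,0,-0.1,0,0],[0,0,0,0,-0.1,0,0],[0,0,0,0,0,0,0]]]}}

```text
time: 9.7
tool_pos: [0.5215, 0.0507, 0.0822]
tool_rot: [0.497, -0.492, 0.508, -0.504]
contact_force: [0.3, 14.5, 2.4]
gripper_width: 0.002
```

Emit:
{"method": "carry_out", "body": {"rows": [[[0,0,0,0,-0.05,0,0],[0,0,0,0,-0.05,0,0],[0,0,0,0,0,0,0]]]}}

```text
time: 10.0
tool_pos: [0.5214, 0.0499, 0.0822]
tool_rot: [0.498, -0.49, 0.51, -0.502]
contact_force: [0.4, 29.1, 2.6]
gripper_width: -0.002
```

```bash
python3 snap.py w11
```

```text
10.0 [0.5214 0.0499 0.0822] [[-0.024, 0.001, 1.0], [-1.0, 0.016, -0.024], [-0.016, -1.0, 0.001]] [ 0.4 29.1  2.6] -0.0015517435335432594
```

View pics/w11.png

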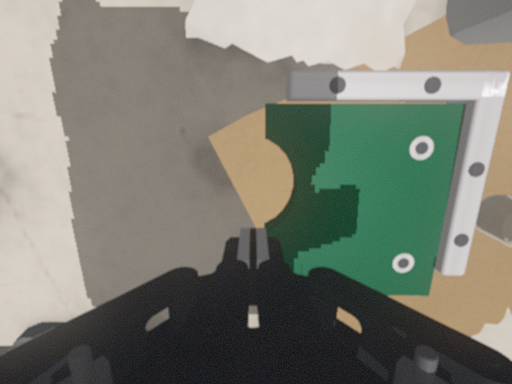

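Emit:
{"method": "carry_out", "body": {"rows": [[[0,0,0,0,0.5,0,0],[0,0,0,0,0,1,10],[0,0,0,-0.8,-0.8,0,20],[0,0,0,-0.8,-0.8,0,20],[0,0,0,0,0,0,20]]]}}

```text
time: 10.55
tool_pos: [0.454, -0.0019, 0.1204]
tool_rot: [0.493, -0.495, 0.506, -0.505]
contact_force: [-0.6, 0.1, -0.5]
gripper_width: 0.235
```

```bash
python3 snap.py w12;python3 - <<'E'
from h import *;import pickle
c,img=pickle.load(open("w12.pkl","rb"))
cv2.imwrite("pics/w12p.png",rect(c,img,.55,.0,.075,z=.016))
E
```

```text
10.55 [ 0.454  -0.0019  0.1204] [[-0.023, -0.003, 1.0], [-1.0, -0.001, -0.023], [0.001, -1.0, -0.003]] [-0.6  0.1 -0.5] 0.23505289153261813
```

View pics/w12p.png

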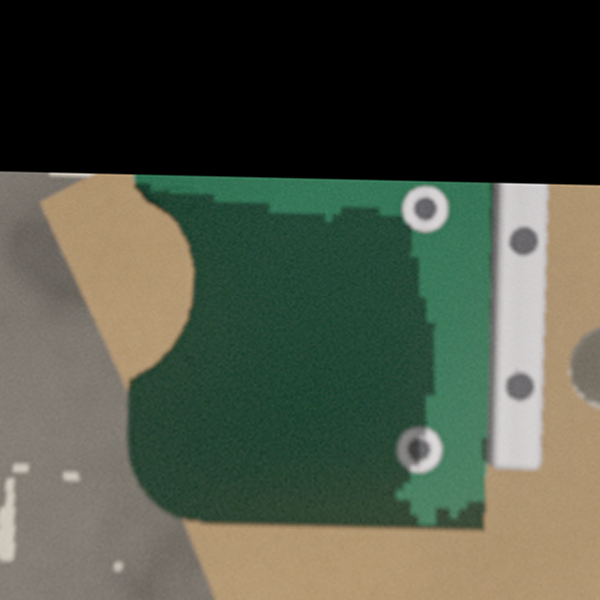

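Emit:
{"method": "carry_out", "body": {"rows": [[[0,0,0,0,0,-1,20],[0,0,0,0,0,0,20],[0,0,0,0.5,0,0,20],[0,0,0,0.3,0,0,20],[0,0,0,0,0,0,20]]]}}

```text
time: 11.1
tool_pos: [0.4849, 0.0006, 0.08]
tool_rot: [0.49, -0.5, 0.51, -0.499]
contact_force: [-20.9, -0.3, 12.0]
gripper_width: 0.235
```

Emit:
{"method": "carry_out", "body": {"rows": [[[0,0,0,0.05,0,0,20],[0,0,0,0.05,0,0,20],[0,0,0,0,0,0,20]]]}}

```text
time: 11.4
tool_pos: [0.4856, 0.0007, 0.0798]
tool_rot: [0.488, -0.502, 0.512, -0.497]
contact_force: [-33.5, -1.0, 24.1]
gripper_width: 0.235
```

Emit:
{"method": "carry_out", "body": {"rows": [[[0,0,0,-0.5,0,0,20],[0,0,0,0,0,1,30],[0,0,0,-0.1,-1,1,40],[0,0,0,-0.1,-1,1,50],[0,0,0,-0.1,-1,0.5,50]]]}}

```text
time: 11.9
tool_pos: [0.4643, -0.1117, 0.2174]
tool_rot: [-0.497, 0.494, -0.502, 0.507]
contact_force: [1.2, -0.8, -0.3]
gripper_width: 0.584
```

Emit:
{"method": "carry_out", "body": {"rows": [[[0,0,0,-0.3,-1,0,50],[0,0,0,-0.3,-1,0,50],[0,0,0,-0.3,-1,0,50],[0,0,0,0,0,0,50],[0,0,0,0,0,0,50]]]}}

```text
time: 12.4
tool_pos: [0.4269, -0.2314, 0.2132]
tool_rot: [-0.495, 0.494, -0.505, 0.506]
contact_force: [0.5, 1.1, 1.4]
gripper_width: 0.585
```

```bash
python3 snap.py w13;python3 - <<'E'
from h import *;import pickle
c,img=pickle.load(open("w13.pkl","rb"))
cv2.imwrite("pics/w13p.png",rect(c,img,.46,-.24,.12,z=.008))
E
```

```text
12.4 [ 0.4269 -0.2314  0.2132] [[-0.022, 0.001, 1.0], [-1.0, -0.0, -0.022], [0.0, -1.0, 0.001]] [0.5 1.1 1.4] 0.5847597160166853
```

View pics/w13p.png

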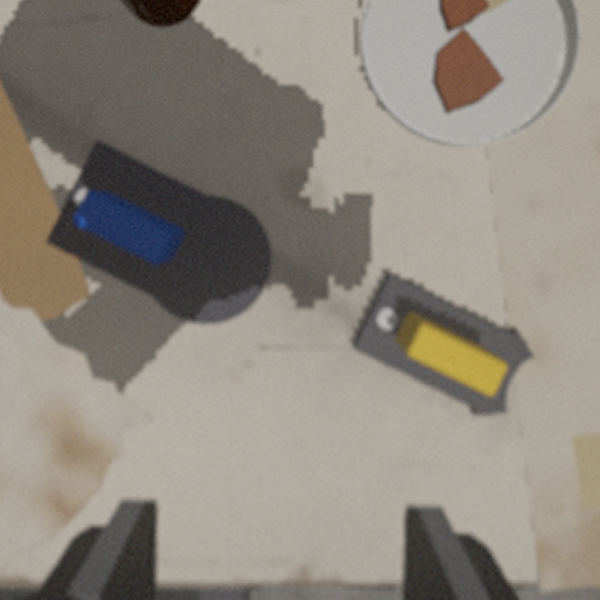

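View pics/w13.png

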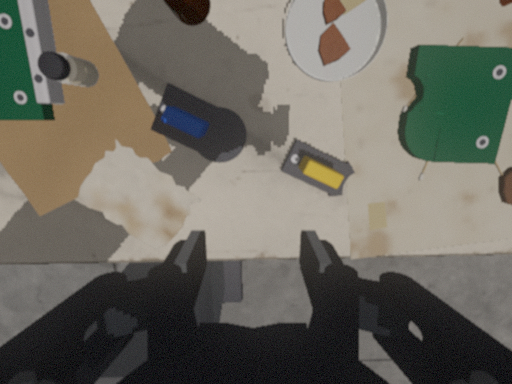

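Run:
```python
from h import *
s=state();print(s["joint_pos"].round(3))
```

```text
[-6.490e-01 -2.170e-01  2.022e+00  1.000e-03  1.336e+00  9.430e-01]
```

Emit:
{"method": "carry_out", "body": {"rows": [[[0,0,1,0,-0.3,-0.2,50],[0,0,1,0,-0.3,-0.2,50],[0,0,1,0,-0.3,-0.2,50],[0,0,1,0.1,-0.3,-0.2,50],[0,0,1,0.1,-0.3,-0.2,50]]]}}

```text
time: 12.95
tool_pos: [0.4355, -0.2896, 0.1719]
tool_rot: [0.576, -0.576, 0.41, -0.41]
contact_force: [1.2, 0.5, 0.4]
gripper_width: 0.587
```

Emit:
{"method": "carry_out", "body": {"rows": [[[0,0,1,0.1,-0.2,-0.1,50],[0,0,1,0,0,0,50],[0,0,1,0,0,0,50],[0,0,1,0,0,0,50],[0,0,1,0,0,0,50]]]}}

```text
time: 13.45
tool_pos: [0.4395, -0.2971, 0.1682]
tool_rot: [0.639, -0.638, 0.304, -0.304]
contact_force: [-0.2, 0.3, 0.9]
gripper_width: 0.583
```

Emit:
{"method": "carry_out", "body": {"rows": [[[0,0,1,0,0,0,50],[0,0,1,0,0,0,50],[0,0,1,0,0,0,50],[0,0,1,0,0,0,50],[0,0,1,0,0,0,50]]]}}

```text
time: 13.95
tool_pos: [0.4395, -0.297, 0.1682]
tool_rot: [0.682, -0.682, 0.188, -0.188]
contact_force: [0.3, -0.3, -0.4]
gripper_width: 0.584
```

Emit:
{"method": "carry_out", "body": {"rows": [[[0,0,1,0,0,0,50],[0,0,0.25,0,0,0,50],[0,0,0,0,0,0,50]]]}}

```text
time: 14.25
tool_pos: [0.4391, -0.2976, 0.1681]
tool_rot: [0.689, -0.689, 0.16, -0.16]
contact_force: [-0.1, -0.5, -0.1]
gripper_width: 0.587
```

```bash
python3 snap.py w14
```

```text
14.25 [ 0.4391 -0.2976  0.1681] [[0.898, 0.0, 0.44], [-0.44, 0.0, 0.898], [0.0, -1.0, 0.0]] [-0.1 -0.5 -0.1] 0.5871557077146591
```

View pics/w14.png

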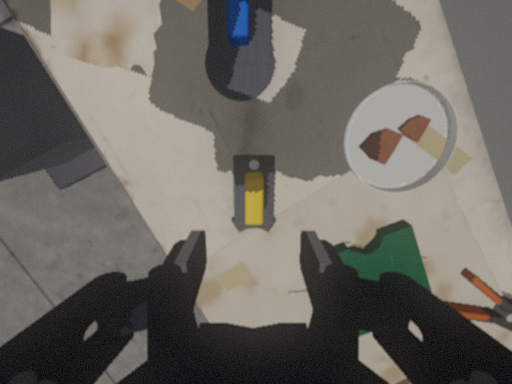

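Run:
```python
from h import *;import pickle
c,img=pickle.load(open("w14.pkl","rb"))
print(p2w(c,[(345,250),(403,222)],.016)); c,img=pickle.load(open("w13.pkl","rb"))
print(p2w(c,[(404,125),(408,92),(415,46)],.016))
```

```text
[[ 0.49079329 -0.37429776  0.016     ]
 [ 0.54327645 -0.37155877  0.016     ]]
[[ 0.48212868 -0.37234825  0.016     ]
 [ 0.51049351 -0.37246728  0.016     ]
 [ 0.54733839 -0.37382903  0.016     ]]
```

Emit:
{"method": "carry_out", "body": {"rows": [[[0,0,0,0.05,-0.09,-0.5,32],[0,0,0,0,0,-0.5,32],[0,0,0,0,0,0,32]]]}}

```text
time: 14.6
tool_pos: [0.439, -0.3007, 0.125]
tool_rot: [0.69, -0.688, 0.162, -0.158]
contact_force: [0.1, 0.4, -0.8]
gripper_width: 0.375
```

```bash
python3 snap.py w15
```

```text
14.6 [ 0.439  -0.3007  0.125 ] [[0.897, -0.005, 0.442], [-0.442, 0.004, 0.897], [-0.006, -1.0, 0.002]] [ 0.1  0.4 -0.8] 0.3745234017840157
```

View pics/w15.png

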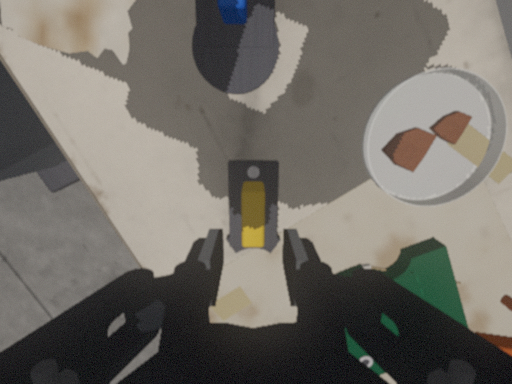

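Emit:
{"method": "carry_out", "body": {"rows": [[[0,0,0,0,0,-0.5,32],[0,0,0,0,0,-0.5,32],[0,0,0,0,0,0,32]]]}}

```text
time: 14.95
tool_pos: [0.4395, -0.3013, 0.0865]
tool_rot: [0.689, -0.688, 0.162, -0.159]
contact_force: [-0.2, 1.3, -0.2]
gripper_width: 0.377
```

```bash
python3 snap.py w16
```

```text
14.95 [ 0.4395 -0.3013  0.0865] [[0.897, -0.003, 0.442], [-0.442, 0.003, 0.897], [-0.004, -1.0, 0.001]] [-0.2  1.3 -0.2] 0.3768518132992547
```

View pics/w16.png

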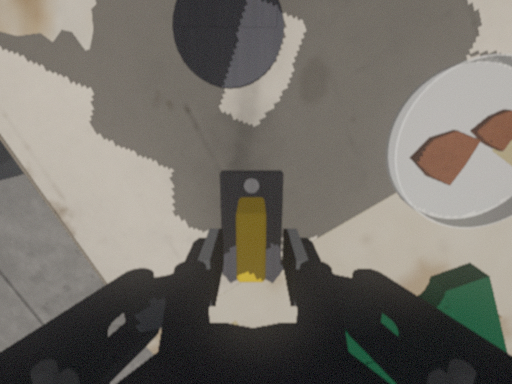

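Emit:
{"method": "carry_out", "body": {"rows": [[[0,0,0,0,0,0,5],[0,0,0,0,0,0,5],[0,0,0,0,0,0,5],[0,0,0,0,0,0,5],[0,0,0,0,0,0,5]]]}}

```text
time: 15.5
tool_pos: [0.4414, -0.3032, 0.0899]
tool_rot: [-0.688, 0.689, -0.159, 0.161]
contact_force: [-0.6, 1.1, 6.3]
gripper_width: 0.143
```

Emit:
{"method": "carry_out", "body": {"rows": [[[0,0,0,0,0,0.6,5],[0,0,0,0,0.2,1,5],[0,0,0.5,0,0.5,1,5],[0,0,1,0,0.6,0.5,5],[0,0,1,0,0.6,0,5]]]}}

```text
time: 16.0
tool_pos: [0.4419, -0.2268, 0.2166]
tool_rot: [-0.699, 0.701, -0.096, 0.101]
contact_force: [0.8, -0.8, -1.5]
gripper_width: 0.149
```

```bash
python3 snap.py w17
```

```text
16.0 [ 0.4419 -0.2268  0.2166] [[0.961, 0.007, 0.277], [-0.277, -0.005, 0.961], [0.008, -1.0, -0.003]] [ 0.8 -0.8 -1.5] 0.14864305773550623
```

View pics/w17.png

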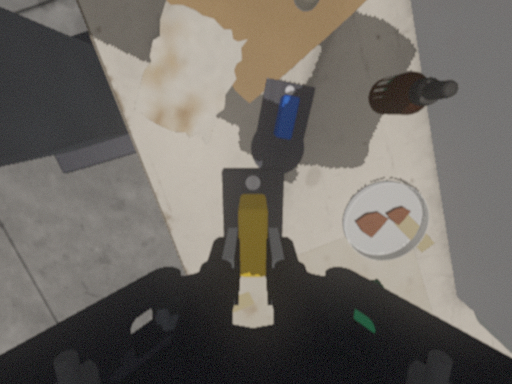

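Emit:
{"method": "carry_out", "body": {"rows": [[[0,0,1,0,0.7,0,5],[0,0,1,0,0.7,0,5],[0,0,1,0,0.7,0,5],[0,0,1,0,0.7,0,5],[0,0,1,0,0.7,0,5]]]}}

```text
time: 16.55
tool_pos: [0.4398, -0.0852, 0.2114]
tool_rot: [0.707, -0.707, -0.024, 0.025]
contact_force: [1.0, 1.0, -0.4]
gripper_width: 0.148
```

Emit:
{"method": "carry_out", "body": {"rows": [[[0,0,1,0,0.7,0,5],[0,0,1,0,0.7,0,5],[0,0,1,0,0.7,0,5],[0,0,1,0,0.7,0,5],[0,0,1,0,0.5,0,5]]]}}

```text
time: 17.05
tool_pos: [0.4398, 0.0471, 0.2114]
tool_rot: [0.692, -0.691, -0.147, 0.147]
contact_force: [1.0, -0.4, -1.0]
gripper_width: 0.146
```

Emit:
{"method": "carry_out", "body": {"rows": [[[0,0,1,0,0,0,5],[0,0,1,0,0,0,5],[0,0,1,0,0,0,5],[0,0,1,0,0,0,5],[0,0,1,0,0,0,5]]]}}

```text
time: 17.55
tool_pos: [0.4399, 0.0457, 0.2113]
tool_rot: [0.656, -0.656, -0.264, 0.265]
contact_force: [0.5, -0.2, -1.2]
gripper_width: 0.15
```

```bash
python3 snap.py w18;python3 - <<'E'
from h import *
img=grab_frame("side");crop(img,180,140,160,180,3.3,"pics/s18.png")
E
```

```text
17.55 [0.4399 0.0457 0.2113] [[0.72, -0.001, -0.694], [0.694, 0.0, 0.72], [-0.001, -1.0, 0.001]] [ 0.5 -0.2 -1.2] 0.14973171239654703
```

View pics/w18.png

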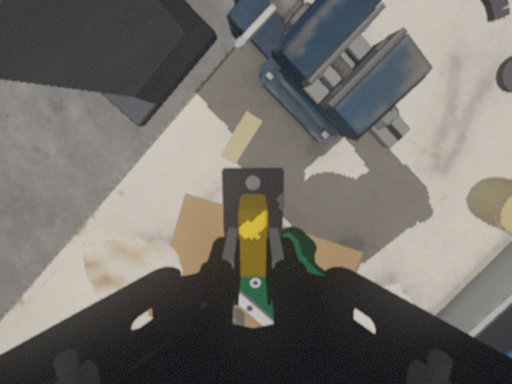

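View pics/s18.png

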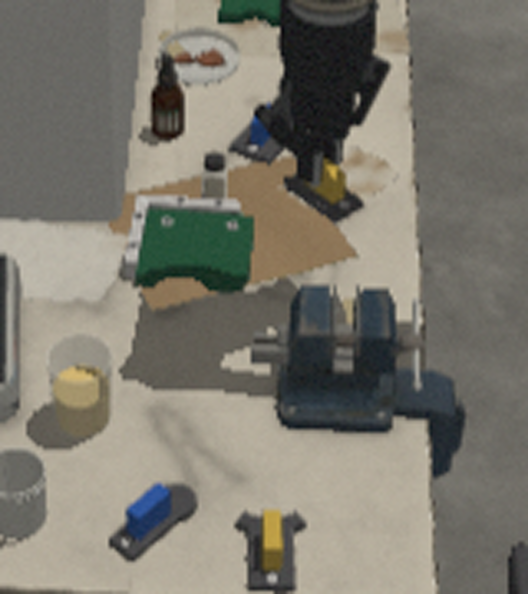

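Run:
```python
from h import *;import pickle
c,img=pickle.load(open("w18.pkl","rb"))
print("w z.1",p2w(c,[(407,30),(432,68),(347,137),(325,98)],.1).round(3)[:,:2].tolist())
print("w z0",p2w(c,[(347,137),(333,140)],.0).round(3)[:,:2].tolist())
crop(img,230,0,220,160,3.6,"pics/v18.png")
c=cam("side")
print(p2w(c,[(180+300/3.3,140+287/3.3),(180+330/3.3,140+287/3.3),(180+300/3.3,140+325/3.3)],.1).round(3)[:,:2].tolist())
```

```text
w z.1 [[0.424, 0.186], [0.451, 0.184], [0.445, 0.123], [0.418, 0.129]]
w z0 [[0.474, 0.14], [0.466, 0.129]]
[[0.451, 0.141], [0.427, 0.139], [0.45, 0.184]]
```

View pics/v18.png

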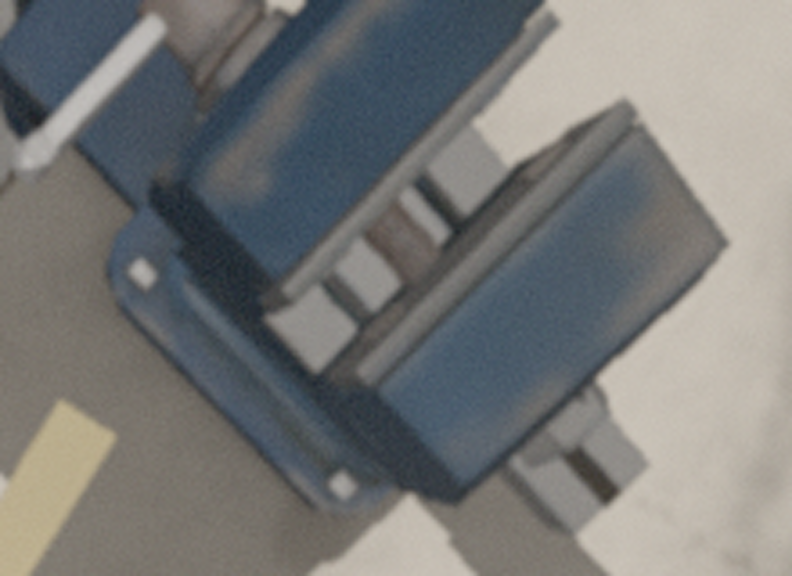

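Emit:
{"method": "carry_out", "body": {"rows": [[[0,0,0,0.42,0.25,0,5],[0,0,0,0.42,0.25,-0.5,5],[0,0,0,0,0,-1,5],[0,0,0,0,0,-1,5],[0,0,0,0,0,0,5]]]}}

```text
time: 18.15
tool_pos: [0.4692, 0.0658, 0.1057]
tool_rot: [0.658, -0.654, -0.259, 0.268]
contact_force: [-0.8, -0.9, -1.7]
gripper_width: 0.143
```

```bash
python3 snap.py w19;python3 - <<'E'
from h import *
img=grab_frame("side");crop(img,200,190,90,90,6,"pics/s19.png")
E
```

```text
18.15 [0.4692 0.0658 0.1057] [[0.723, -0.014, -0.691], [0.691, 0.0, 0.723], [-0.01, -1.0, 0.01]] [-0.8 -0.9 -1.7] 0.14315750172426897
```

View pics/w19.png

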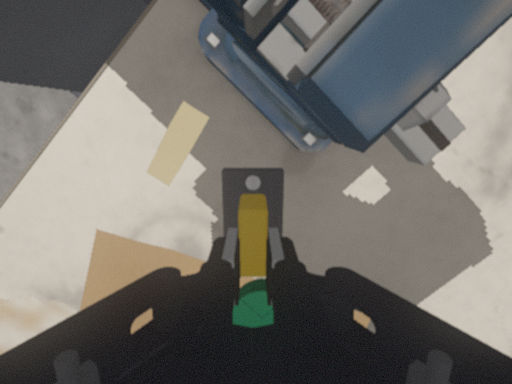

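View pics/s19.png

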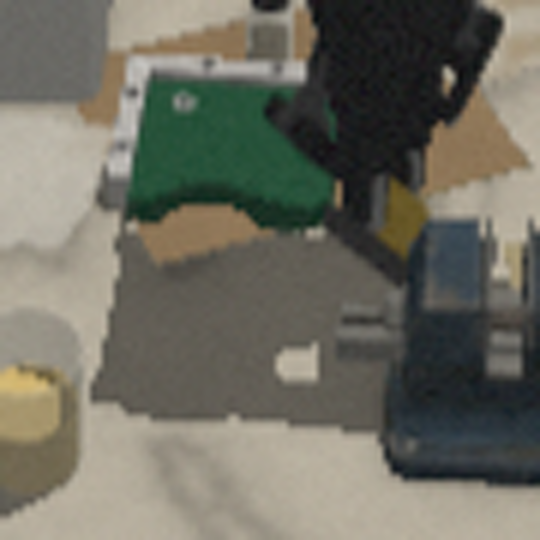

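Emit:
{"method": "carry_out", "body": {"rows": [[[0,0,0,0,0,-0.2,5],[0,0,0,0,0,-0.1,5],[0,0,0,0,0,0,5]]]}}

```text
time: 18.55
tool_pos: [0.4744, 0.0656, 0.1007]
tool_rot: [-0.656, 0.656, 0.264, -0.263]
contact_force: [-0.1, 0.3, -1.5]
gripper_width: 0.145
```

Emit:
{"method": "carry_out", "body": {"rows": [[[0,0,0,0,0,-0.15,5],[0,0,0,0,0,-0.05,5],[0,0,0,0,0,0,5]]]}}

```text
time: 18.85
tool_pos: [0.4737, 0.0657, 0.0916]
tool_rot: [0.656, -0.656, -0.263, 0.264]
contact_force: [-0.7, -0.6, -1.5]
gripper_width: 0.142
```

Emit:
{"method": "carry_out", "body": {"rows": [[[0,0,0,0,0,-0.03,5],[0,0,0,0,0,-0.03,5],[0,0,0,0,0,0,5]]]}}

```text
time: 19.15
tool_pos: [0.4742, 0.0657, 0.0899]
tool_rot: [-0.656, 0.656, 0.264, -0.264]
contact_force: [-0.6, 0.6, 1.4]
gripper_width: 0.148
```

Emit:
{"method": "carry_out", "body": {"rows": [[[0,0,0,0.07,-0.072,0,5],[0,0,0,0.07,-0.072,0,5],[0,0,0,0.035,-0.036,0,5],[0,0,0,0,0,0,5]]]}}

```text
time: 19.55
tool_pos: [0.4816, 0.0581, 0.0899]
tool_rot: [-0.656, 0.656, 0.264, -0.263]
contact_force: [0.3, -1.4, 2.5]
gripper_width: 0.146
```

Emit:
{"method": "carry_out", "body": {"rows": [[[0,0,0,0.035,-0.036,0,5],[0,0,0,0.035,-0.036,0,5],[0,0,0,0,0,0,5]]]}}

```text
time: 19.85
tool_pos: [0.4836, 0.0561, 0.0899]
tool_rot: [0.657, -0.655, -0.263, 0.264]
contact_force: [-5.0, 4.7, 7.1]
gripper_width: 0.15
```

```bash
python3 snap.py w20
```

```text
19.85 [0.4836 0.0561 0.0899] [[0.722, -0.002, -0.692], [0.692, 0.002, 0.722], [0.0, -1.0, 0.002]] [-5.   4.7  7.1] 0.14959563503691242
```

View pics/w20.png

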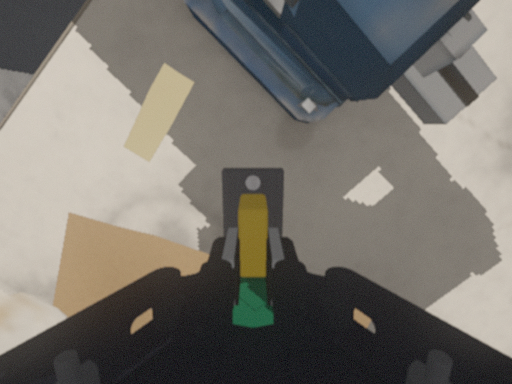

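Emit:
{"method": "carry_out", "body": {"rows": [[[0,0,0,0.04,-0.042,0,5],[0,0,0,0.02,-0.021,0,5],[0,0,0,0,0,0,5]]]}}

```text
time: 20.2
tool_pos: [0.4842, 0.0555, 0.09]
tool_rot: [0.659, -0.653, -0.262, 0.265]
contact_force: [-12.1, 12.4, 16.9]
gripper_width: 0.144
```

Emit:
{"method": "carry_out", "body": {"rows": [[[0,0,0,0.03,-0.031,0.02,5],[0,0,0,0.03,-0.031,0,5],[0,0,0,0,0,0,5]]]}}

```text
time: 20.5
tool_pos: [0.4848, 0.0549, 0.0902]
tool_rot: [0.662, -0.651, -0.261, 0.266]
contact_force: [-19.1, 20.3, 20.4]
gripper_width: 0.147
```

Run:
```python
from h import *
s=state();print(q2R(s["tool_rot"]).round(4),s["ft_torque"],s["contact_force"])
img=grab_frame("side");crop(img,200,190,90,90,6,"pics/s21.png")
img=grab_frame("scene");crop(img,200,150,120,120,5,"pics/c21.png")
```

```text
[[ 0.7224 -0.0133 -0.6914]
 [ 0.6915  0.0115  0.7223]
 [-0.0017 -0.9998  0.0175]] [3.51134276 3.04456119 0.14043781] [-19.06899981  20.28916487  20.39315814]
```

View pics/s21.png

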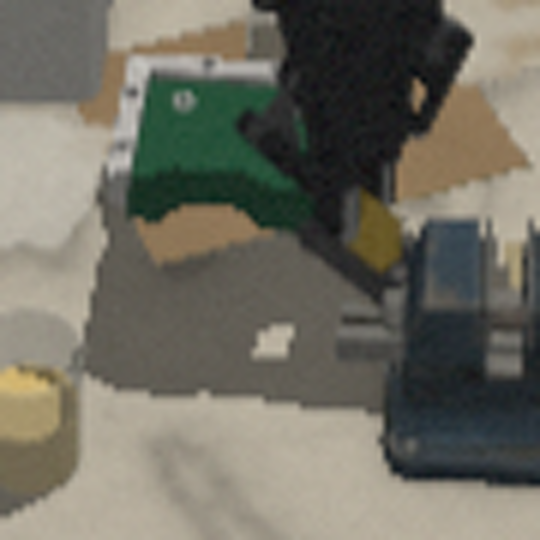

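Emit:
{"method": "carry_out", "body": {"rows": [[[0,0,0,-0.05,0.052,0.06,5],[0,0,0,0,0,0,24],[0,0,0,0,0,0,28],[0,0,0,0,0,0,30],[0,0,0,0,0,0,30]]]}}

```text
time: 21.1
tool_pos: [0.4868, 0.0523, 0.0928]
tool_rot: [-0.656, 0.656, 0.264, -0.264]
contact_force: [1.3, 0.0, -1.0]
gripper_width: 0.35
```

Emit:
{"method": "carry_out", "body": {"rows": [[[0,0,0,0,0,0.5,30],[0,0,0,0,0,1,30],[0,0,0,-0.9,0,1,30],[0,0,0,-0.3,0,0.5,30],[0,0,0,0,0,0,30]]]}}

```text
time: 21.6
tool_pos: [0.4422, 0.0524, 0.2137]
tool_rot: [-0.655, 0.657, 0.266, -0.261]
contact_force: [0.2, 0.2, 1.0]
gripper_width: 0.35
```

```bash
python3 snap.py w22
python3 - <<'E'
from h import *
img=grab_frame("side");crop(img,200,190,90,90,6,"pics/s22.png")
E
```

```text
21.6 [0.4422 0.0524 0.2137] [[0.722, 0.008, -0.692], [0.692, -0.001, 0.722], [0.005, -1.0, -0.006]] [0.2 0.2 1. ] 0.3504657653713179
```

View pics/w22.png

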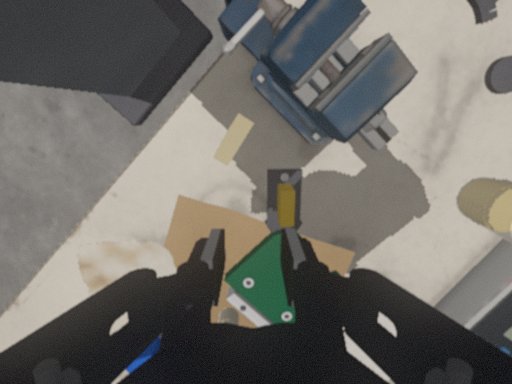

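View pics/s22.png

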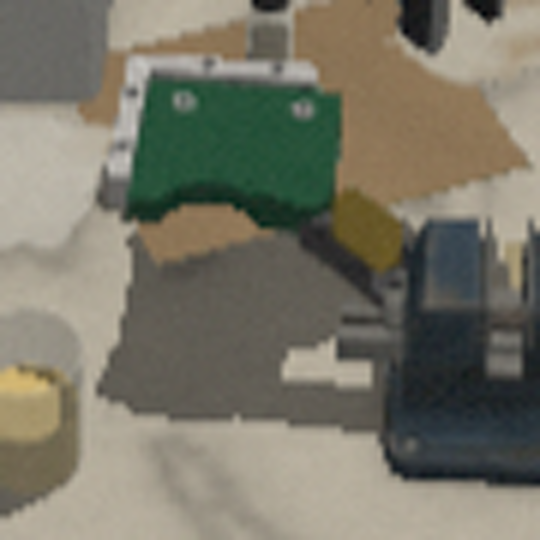

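Emit:
{"method": "carry_out", "body": {"rows": [[[0,0,-1,0,-0.6,0,30],[0,0,-1,0,-0.6,0,30],[0,0,-1,0,-0.6,0,30],[0,0,-1,0,-0.6,0,30],[0,0,-1,0,-0.6,0,30]]]}}

```text
time: 22.2
tool_pos: [0.4407, -0.0683, 0.2076]
tool_rot: [0.693, -0.692, -0.144, 0.146]
contact_force: [0.6, -0.1, -0.7]
gripper_width: 0.346
```

Emit:
{"method": "carry_out", "body": {"rows": [[[0,0,-1,0.2,0,0,30],[0,0,-1,0.2,0,0,30],[0,0,-1,0.2,0,0,30],[0,0,-1,0,0,0,30],[0,0,0,0,0,0,30]]]}}

```text
time: 22.7
tool_pos: [0.4649, -0.0674, 0.2076]
tool_rot: [0.706, -0.705, -0.047, 0.049]
contact_force: [-1.0, 0.2, 0.3]
gripper_width: 0.353
```

```bash
python3 snap.py w23;python3 - <<'E'
from h import *;import pickle
c,img=pickle.load(open("w23.pkl","rb"))
cv2.imwrite("pics/w23p.png",rect(c,img,.53,.02,.10,z=.016))
cv2.imwrite("pics/w23l.png",rect(c,img,.50,.04,.05,z=.008))
E
```

```text
22.7 [ 0.4649 -0.0674  0.2076] [[0.991, -0.004, -0.136], [0.136, 0.001, 0.991], [-0.004, -1.0, 0.002]] [-1.   0.2  0.3] 0.35333376206878353
```

View pics/w23p.png

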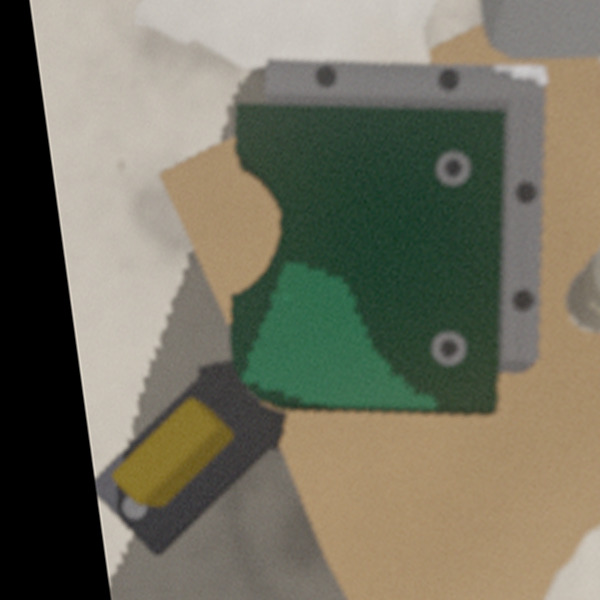

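View pics/w23l.png

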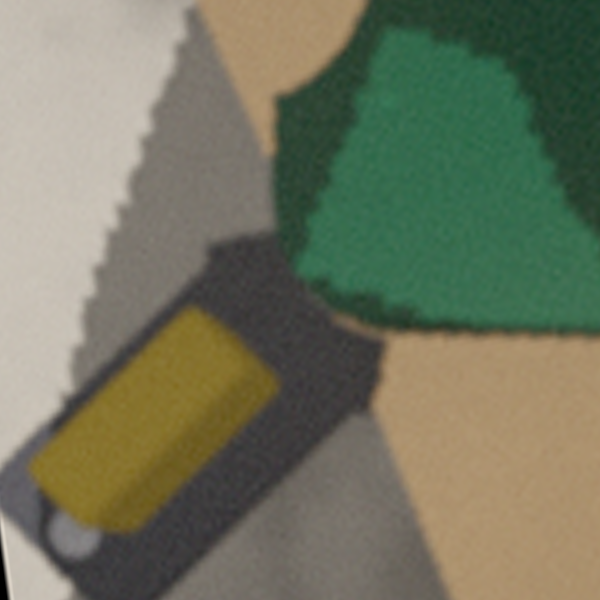

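Run:
```python
from h import *;import pickle
c,img=pickle.load(open("w23.pkl","rb"))
p=w2p(c,[(.50,.04,.008)])[0];print(p)
crop(img,int(p[0])-45,int(p[1])-45,90,90,7,"pics/w23z.png")
# overlay model of leaf seated and plate
```

```text
[309.82208377  71.30528181]
```

View pics/w23z.png

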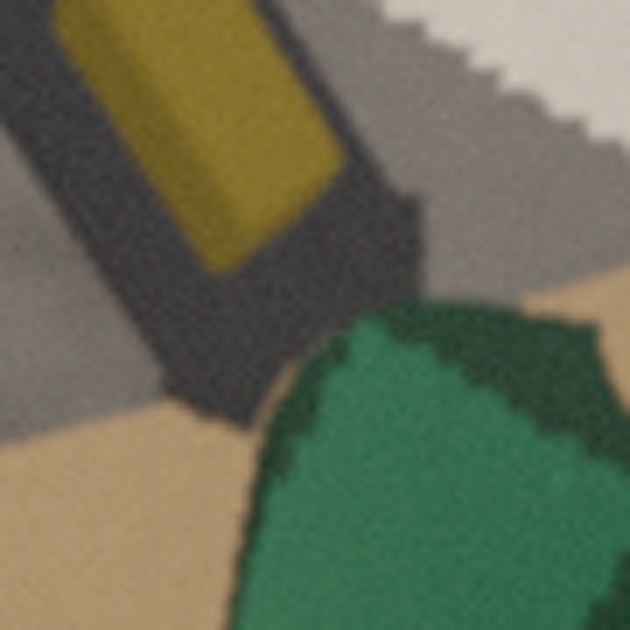

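Emit:
{"method": "carry_out", "body": {"rows": [[[0,0,0,0.5,0.4,-0.5,30],[0,0,0,0.4,0.4,-0.5,30],[0,0,0,0,0,-0.4,30],[0,0,0,0,0,0,30],[0,0,0,0,0,0,30]]]}}

```text
time: 23.25
tool_pos: [0.5007, -0.0353, 0.1532]
tool_rot: [0.706, -0.705, -0.048, 0.049]
contact_force: [-0.1, -1.0, 0.2]
gripper_width: 0.35
```

```bash
python3 snap.py w24;python3 - <<'E'
from h import *;import pickle
c,img=pickle.load(open("w24.pkl","rb"))
p=w2p(c,[(.50,.04,.008)])[0];print(p,c[2])
crop(img,int(p[0])-55,max(int(p[1])-55,0),110,110,6,"pics/w24z.png")
E
```

```text
23.25 [ 0.5007 -0.0353  0.1532] [[0.991, -0.002, -0.136], [0.136, 0.0, 0.991], [-0.002, -1.0, 0.001]] [-0.1 -1.   0.2] 0.3504164679720885
[266.26303862 100.76789338] [0.49169992 0.03039535 0.22343023]
```

View pics/w24z.png

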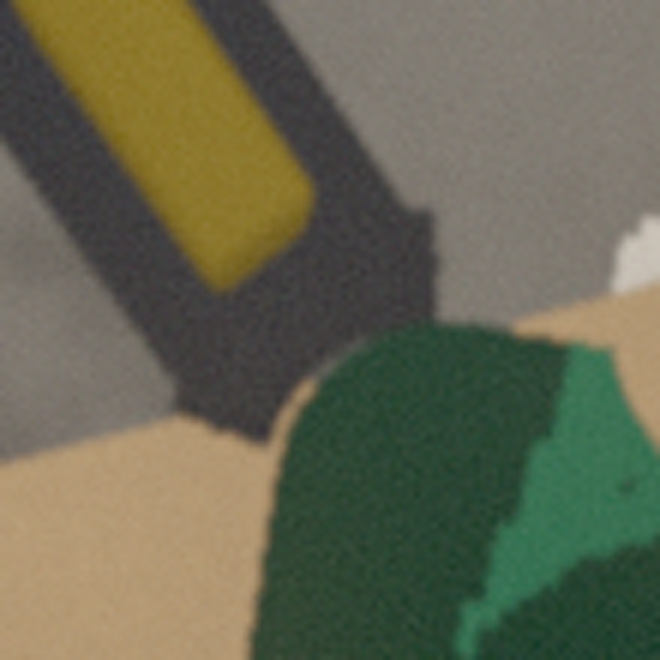

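Emit:
{"method": "carry_out", "body": {"rows": [[[0,0,1,-0.05,0.25,0,30],[0,0,1,-0.05,0.25,0,30],[0,0,1,-0.05,0.25,0,30],[0,0,1,-0.05,0.25,0,30],[0,0,1,-0.05,0.25,0,30]]]}}

```text
time: 23.8
tool_pos: [0.4917, 0.0146, 0.1555]
tool_rot: [-0.686, 0.687, 0.172, -0.17]
contact_force: [0.0, 0.5, 0.4]
gripper_width: 0.351
```

Emit:
{"method": "carry_out", "body": {"rows": [[[0,0,1,-0.05,0.25,0,30],[0,0,1,-0.05,0.25,0,30],[0,0,1,-0.05,0.25,0,30],[0,0,0.93,0,0.25,0,30],[0,0,0,0,0,0,30]]]}}

```text
time: 24.3
tool_pos: [0.4856, 0.055, 0.1553]
tool_rot: [-0.656, 0.657, 0.263, -0.262]
contact_force: [0.8, -0.7, -0.8]
gripper_width: 0.352
```

```bash
python3 snap.py w25
```

```text
24.3 [0.4856 0.055  0.1553] [[0.724, 0.002, -0.689], [0.689, 0.0, 0.724], [0.002, -1.0, -0.002]] [ 0.8 -0.7 -0.8] 0.35179619204886986
```

View pics/w25.png

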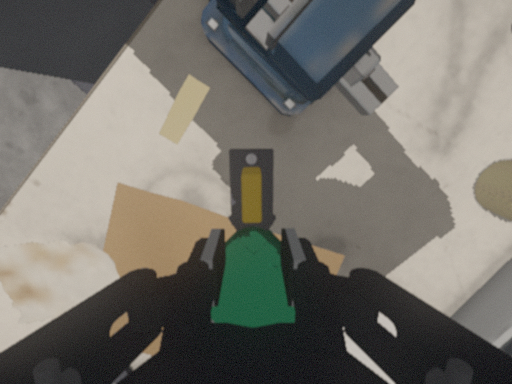

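Emit:
{"method": "carry_out", "body": {"rows": [[[0,0,0,0,0.03,-0.6,30],[0,0,0,0,0,-0.6,30],[0,0,0,0,0,-0.2,30],[0,0,0,0,0,-0.1,30],[0,0,0,0,0,0,30]]]}}

```text
time: 24.85
tool_pos: [0.4854, 0.0556, 0.0943]
tool_rot: [-0.657, 0.657, 0.262, -0.262]
contact_force: [0.5, 0.6, 0.2]
gripper_width: 0.353
```

Emit:
{"method": "carry_out", "body": {"rows": [[[0,0,0,0,0,0,5],[0,0,0,0,0,0,5],[0,0,0,0,0,0,5],[0,0,0,0,0,0,5]]]}}

```text
time: 25.25
tool_pos: [0.4862, 0.0558, 0.0953]
tool_rot: [-0.656, 0.657, 0.263, -0.261]
contact_force: [-0.9, -1.5, 6.2]
gripper_width: 0.144
```

Emit:
{"method": "carry_out", "body": {"rows": [[[0,0,0,0.04,-0.03,0.02,5],[0,0,0,0.04,-0.03,0,5],[0,0,0,0,0,0,5]]]}}

```text
time: 25.55
tool_pos: [0.4873, 0.0549, 0.0954]
tool_rot: [0.659, -0.655, -0.261, 0.263]
contact_force: [-8.8, 7.2, 12.9]
gripper_width: 0.144
```

Emit:
{"method": "carry_out", "body": {"rows": [[[0,0,0,0.05,0,0,5],[0,0,0,0,0,0,5],[0,0,0,0,0,0,5]]]}}

```text
time: 25.85
tool_pos: [0.4879, 0.055, 0.0954]
tool_rot: [0.659, -0.654, -0.259, 0.265]
contact_force: [-14.7, 6.5, 19.8]
gripper_width: 0.141
```

Emit:
{"method": "carry_out", "body": {"rows": [[[0,0,0,0.04,-0.05,0,5],[0,0,0,0,0,0,5],[0,0,0,0,0,0,5]]]}}

```text
time: 26.15
tool_pos: [0.4884, 0.0545, 0.0955]
tool_rot: [0.661, -0.652, -0.258, 0.265]
contact_force: [-20.6, 13.9, 26.0]
gripper_width: 0.143
```

Emit:
{"method": "carry_out", "body": {"rows": [[[0,0,0,0,0,0.06,5],[0,0,0,0,0,0,5],[0,0,0,0,0,0,5]]]}}

```text
time: 26.45
tool_pos: [0.4882, 0.0543, 0.0958]
tool_rot: [0.661, -0.653, -0.259, 0.265]
contact_force: [-12.4, 11.5, 10.3]
gripper_width: 0.139
```

```bash
python3 snap.py w26
```

```text
26.45 [0.4882 0.0543 0.0958] [[0.726, -0.012, -0.688], [0.688, 0.007, 0.726], [-0.003, -1.0, 0.013]] [-12.4  11.5  10.3] 0.1388951118147882
```

View pics/w26.png

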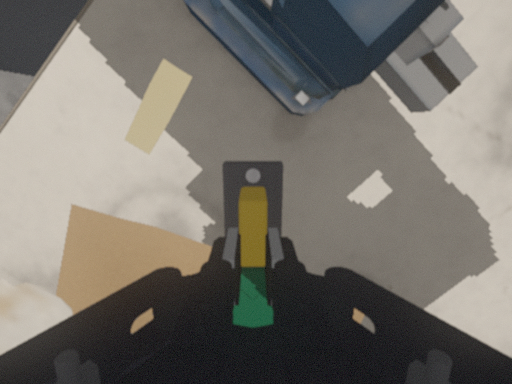

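Emit:
{"method": "carry_out", "body": {"rows": [[[0,0,0,0.06,-0.05,0.03,5],[0,0,0,0,0,0,5],[0,0,0,0,0,0,5]]]}}

```text
time: 26.8
tool_pos: [0.4889, 0.0537, 0.0961]
tool_rot: [0.663, -0.651, -0.257, 0.266]
contact_force: [-15.8, 17.2, 11.8]
gripper_width: 0.142
```

Emit:
{"method": "carry_out", "body": {"rows": [[[0,0,0,-0.05,0.05,0,5],[0,0,0,0,0,0,24],[0,0,0,0,0,0,30],[0,0,0,0,0,0,30],[0,0,0,0,0,1,30]]]}}

```text
time: 27.3
tool_pos: [0.4887, 0.0512, 0.1333]
tool_rot: [0.658, -0.655, -0.258, 0.266]
contact_force: [0.2, -0.7, -0.0]
gripper_width: 0.354
```

Emit:
{"method": "carry_out", "body": {"rows": [[[0,0,-1,0,-0.3,0.7,30],[0,0,-1,0,-0.4,0,30],[0,0,-1,0,-0.4,0,30],[0,0,-1,0,-0.4,0,30],[0,0,-1,0,-0.4,0,30]]]}}

```text
time: 27.8
tool_pos: [0.4927, -0.0256, 0.1668]
tool_rot: [-0.692, 0.693, 0.143, -0.143]
contact_force: [-0.1, 0.3, 0.2]
gripper_width: 0.352
```

Emit:
{"method": "carry_out", "body": {"rows": [[[0,0,-1,0.1,-0.4,0,30],[0,0,-1,0.1,0,0,30],[0,0,-1,0.1,0,0,30],[0,0,-1,0,0,0,30],[0,0,0,0,0,0,30]]]}}

```text
time: 28.3
tool_pos: [0.5047, -0.041, 0.1666]
tool_rot: [-0.705, 0.706, 0.046, -0.046]
contact_force: [-0.8, 0.4, -0.8]
gripper_width: 0.352
```

```bash
python3 snap.py w27;python3 - <<'E'
from h import *;import pickle
c,img=pickle.load(open("w27.pkl","rb"))
p=w2p(c,[(.50,.04,.008)])[0];print(p,c[2])
crop(img,int(p[0])-55,max(int(p[1])-55,0),110,110,6,"pics/w27z.png")
E
```

```text
28.3 [ 0.5047 -0.041   0.1666] [[0.991, 0.001, -0.13], [0.13, -0.0, 0.991], [0.001, -1.0, -0.0]] [-0.8  0.4 -0.8] 0.35198869250402653
[260.22991377  92.61851286] [0.49593013 0.02479371 0.23674766]
```

View pics/w27z.png

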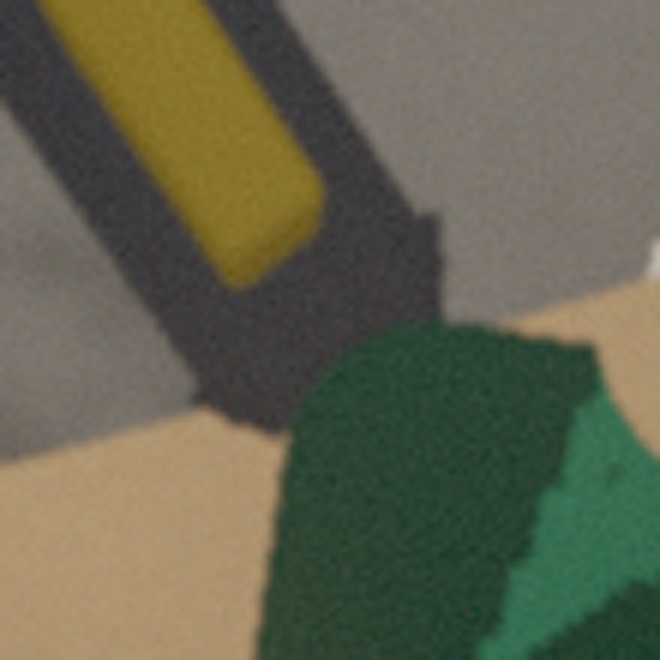

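Run:
```python
from h import *;import pickle
c,img=pickle.load(open("w17.pkl","rb"))
print(p2w(c,[(372,97),(385,112),(385,82)],0).round(3)[:,:2].tolist())
# side view bottle base: crop coords (167,133)/3.3
print(p2w(cam("side"),[(180+167/3.3,140+136/3.3)],0).round(3)); print(p2w(cam("scene"),[(292,217)],0).round(3))
```

```text
[[0.576, -0.182], [0.586, -0.199], [0.59, -0.172]]
[[ 0.586 -0.171  0.   ]]
[[ 0.585 -0.183  0.   ]]
```

Emit:
{"method": "carry_out", "body": {"rows": [[[0,0,-1,-0.1,-0.4,0,30],[0,0,-1,-0.1,-0.4,0,30],[0,0,-1,-0.1,-0.4,0,30],[0,0,-1,-0.1,-0.4,0,30],[0,0,-1,0,-0.4,0,30]]]}}

```text
time: 28.85
tool_pos: [0.488, -0.1213, 0.1664]
tool_rot: [-0.703, 0.703, -0.077, 0.077]
contact_force: [0.2, -0.0, 0.1]
gripper_width: 0.35
```

Emit:
{"method": "carry_out", "body": {"rows": [[[0,0,-1,0,-0.4,0,32],[0,0,-1,0,-0.4,0,32],[0,0,-1,0,-0.4,0,32],[0,0,-0.4,0,-0.25,0,32],[0,0,0,0,0,0,32]]]}}

```text
time: 29.35
tool_pos: [0.4884, -0.1795, 0.1665]
tool_rot: [-0.689, 0.689, -0.16, 0.16]
contact_force: [-0.1, 0.2, 0.5]
gripper_width: 0.376
```

```bash
python3 snap.py w28
```

```text
29.35 [ 0.4884 -0.1795  0.1665] [[0.898, 0.0, 0.44], [-0.44, -0.0, 0.898], [0.0, -1.0, -0.0]] [-0.1  0.2  0.5] 0.376010637227867
```

View pics/w28.png

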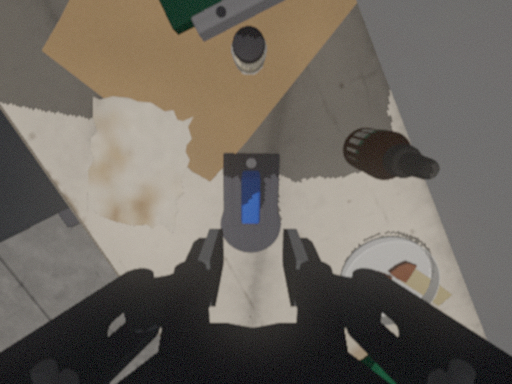

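Emit:
{"method": "carry_out", "body": {"rows": [[[0,0,0,0.02,-0.01,-0.6,32],[0,0,0,0,0,-0.6,32],[0,0,0,0,0,-0.5,32],[0,0,0,0,0,-0.2,32],[0,0,0,0,0,0,32]]]}}

```text
time: 29.9
tool_pos: [0.4883, -0.1779, 0.089]
tool_rot: [0.689, -0.689, 0.16, -0.158]
contact_force: [0.3, -0.5, 0.1]
gripper_width: 0.375
```

```bash
python3 snap.py w29
```

```text
29.9 [ 0.4883 -0.1779  0.089 ] [[0.899, -0.003, 0.438], [-0.438, 0.002, 0.899], [-0.003, -1.0, 0.0]] [ 0.3 -0.5  0.1] 0.37488428423158304
```

View pics/w29.png

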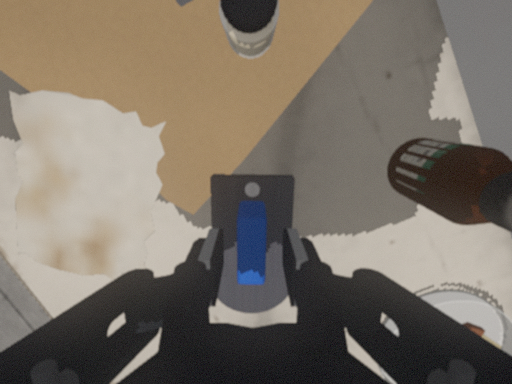

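Emit:
{"method": "carry_out", "body": {"rows": [[[0,0,0,0,0,0,5],[0,0,0,0,0,0,5],[0,0,0,0,0,0,5],[0,0,0,0,0,0,5],[0,0,0,0,0,0,5]]]}}

```text
time: 30.45
tool_pos: [0.4902, -0.1794, 0.0919]
tool_rot: [-0.689, 0.689, -0.159, 0.16]
contact_force: [-0.5, 1.6, 6.1]
gripper_width: 0.145
```

Emit:
{"method": "carry_out", "body": {"rows": [[[0,0,0,0,0,0.7,5],[0,0,0,-0.2,0,1,5],[0,0,1,-0.3,0.3,1,5],[0,0,1,-0.3,0.6,0.2,5],[0,0,1,0,0.9,0,5]]]}}

```text
time: 30.95
tool_pos: [0.4573, -0.1076, 0.2089]
tool_rot: [-0.701, 0.702, -0.085, 0.088]
contact_force: [0.4, 0.0, -1.3]
gripper_width: 0.146
```

Emit:
{"method": "carry_out", "body": {"rows": [[[0,0,1,0,0.9,0,5],[0,0,1,0,0.9,0,5],[0,0,1,0,0.9,0,5],[0,0,0.25,0,0.9,0,5],[0,0,0,0,0,0,5]]]}}

```text
time: 31.45
tool_pos: [0.4563, 0.0401, 0.2057]
tool_rot: [0.708, -0.707, 0.005, -0.004]
contact_force: [0.0, -1.3, -1.1]
gripper_width: 0.144
```

```bash
python3 snap.py w30
```

```text
31.45 [0.4563 0.0401 0.2057] [[1.0, -0.001, 0.014], [-0.014, 0.001, 1.0], [-0.001, -1.0, 0.001]] [ 0.  -1.3 -1.1] 0.14431965573120142
```

View pics/w30.png

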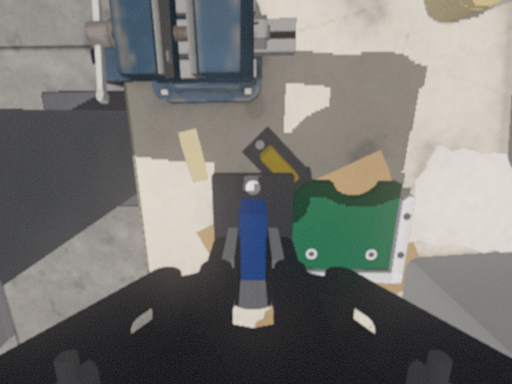

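Emit:
{"method": "carry_out", "body": {"rows": [[[0,0,-0.08,0.8,0.5,0,5],[0,0,0,0.8,0.5,0,5],[0,0,0,0.8,0.5,-0.5,5],[0,0,0,0.1,0.07,-0.7,5],[0,0,0,0,0,-0.5,5]]]}}

```text
time: 32.0
tool_pos: [0.5577, 0.0992, 0.1363]
tool_rot: [-0.707, 0.707, -0.009, 0.008]
contact_force: [-0.8, -0.2, -2.1]
gripper_width: 0.146
```

Emit:
{"method": "carry_out", "body": {"rows": [[[0,0,0,0,0,-0.5,5],[0,0,0,0,0,0,5],[0,0,0,0,0,0,5]]]}}

```text
time: 32.3
tool_pos: [0.557, 0.0989, 0.118]
tool_rot: [-0.707, 0.707, -0.009, 0.009]
contact_force: [1.0, -0.6, -1.1]
gripper_width: 0.144
```

```bash
python3 snap.py w31;python3 - <<'E'
from h import *
img=grab_frame("side");crop(img,190,180,100,100,6,"pics/s31.png")
E
```

```text
32.3 [0.557  0.0989 0.118 ] [[1.0, -0.001, 0.026], [-0.026, -0.0, 1.0], [-0.001, -1.0, -0.0]] [ 1.  -0.6 -1.1] 0.14419499241858527
```

View pics/w31.png

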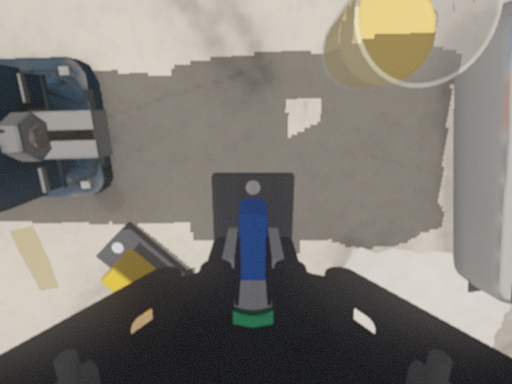

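View pics/s31.png

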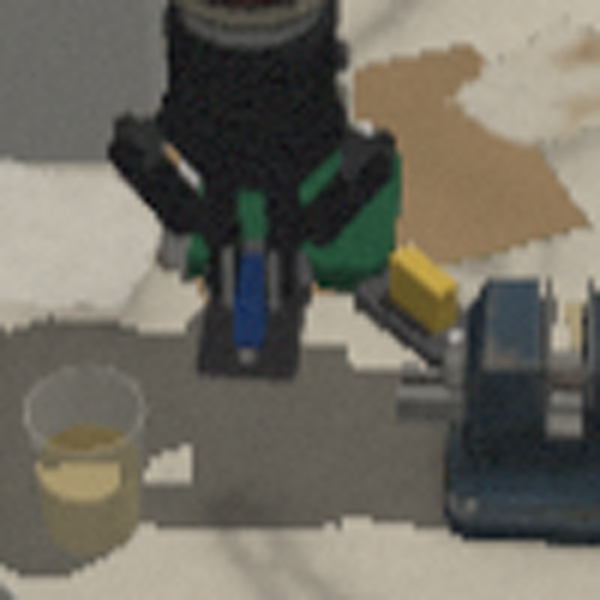

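Emit:
{"method": "carry_out", "body": {"rows": [[[0,0,0,0,0.2,-0.3,5],[0,0,0,0,0,-0.2,5],[0,0,0,0,0,-0.06,5],[0,0,0,0,0,0,5],[0,0,0,0,0,0,5]]]}}

```text
time: 32.9
tool_pos: [0.5571, 0.1079, 0.0959]
tool_rot: [-0.707, 0.707, -0.009, 0.009]
contact_force: [0.8, 0.5, -0.4]
gripper_width: 0.146
```

Emit:
{"method": "carry_out", "body": {"rows": [[[0,0,0,0,0,-0.08,5],[0,0,0,0,0,0,5],[0,0,0,0,0,0,5]]]}}

```text
time: 33.2
tool_pos: [0.5571, 0.1078, 0.0927]
tool_rot: [-0.707, 0.707, -0.009, 0.009]
contact_force: [-0.0, 0.4, -1.7]
gripper_width: 0.146
```

```bash
python3 snap.py w32;python3 - <<'E'
from h import *
img=grab_frame("side");crop(img,190,180,100,100,6,"pics/s32.png")
E
```

```text
33.2 [0.5571 0.1078 0.0927] [[1.0, -0.0, 0.024], [-0.024, -0.0, 1.0], [-0.0, -1.0, -0.0]] [-0.   0.4 -1.7] 0.14576803034775535
```

View pics/s32.png

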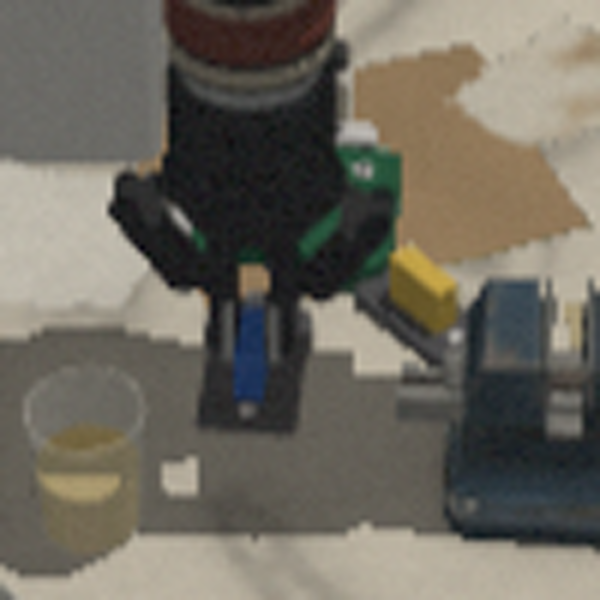

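Touch down (1 mm) and advance in −y.

Emit:
{"method": "carry_out", "body": {"rows": [[[0,0,0,0,-0.1,-0.02,5],[0,0,0,0,-0.15,0,5],[0,0,0,0,-0.15,0,5],[0,0,0,0,-0.1,0,5],[0,0,0,0,0,0,5]]]}}

```text
time: 33.8
tool_pos: [0.5572, 0.0871, 0.092]
tool_rot: [-0.707, 0.707, -0.009, 0.009]
contact_force: [-0.5, -0.4, -1.1]
gripper_width: 0.14
```

Emit:
{"method": "carry_out", "body": {"rows": [[[0,0,0,0,-0.06,0,5],[0,0,0,0,-0.04,0,5],[0,0,0,0,0,0,5]]]}}

```text
time: 34.1
tool_pos: [0.5572, 0.0837, 0.092]
tool_rot: [-0.707, 0.707, -0.009, 0.009]
contact_force: [0.7, -1.2, -0.1]
gripper_width: 0.145
```

Emit:
{"method": "carry_out", "body": {"rows": [[[0,0,0,0,-0.05,0,5],[0,0,0,0,-0.03,0,5],[0,0,0,0,0,0,5]]]}}

```text
time: 34.4
tool_pos: [0.5571, 0.0807, 0.092]
tool_rot: [0.707, -0.707, 0.009, -0.009]
contact_force: [-0.6, 1.3, 1.0]
gripper_width: 0.144
```

Emit:
{"method": "carry_out", "body": {"rows": [[[0,0,0,0,-0.03,0,5],[0,0,0,0,-0.03,0,5],[0,0,0,0,0,0,5]]]}}

```text
time: 34.7
tool_pos: [0.5569, 0.0798, 0.0922]
tool_rot: [0.708, -0.706, 0.009, -0.008]
contact_force: [-1.6, 7.3, 2.4]
gripper_width: 0.147
```

Emit:
{"method": "carry_out", "body": {"rows": [[[0,0,0,0,-0.04,0.02,5],[0,0,0,0,-0.04,0,5],[0,0,0,0,0,0,5]]]}}

```text
time: 35.0
tool_pos: [0.5567, 0.0789, 0.0928]
tool_rot: [0.71, -0.704, 0.009, -0.009]
contact_force: [-1.3, 16.5, 0.6]
gripper_width: 0.146
```

Emit:
{"method": "carry_out", "body": {"rows": [[[0,0,0,-0.02,-0.04,0.02,5],[0,0,0,0,-0.04,0,5],[0,0,0,0,0,0,5]]]}}

```text
time: 35.3
tool_pos: [0.5564, 0.0776, 0.094]
tool_rot: [0.712, -0.702, 0.009, -0.01]
contact_force: [-0.0, 24.0, 1.2]
gripper_width: 0.144
```

Emit:
{"method": "carry_out", "body": {"rows": [[[0,0,0,0,0.07,0,5],[0,0,0,0,0,0,24],[0,0,0,0,0,0,30],[0,0,0,0,0,0,30],[0,0,0,0,0,0.6,30]]]}}

```text
time: 35.8
tool_pos: [0.5539, 0.0741, 0.1142]
tool_rot: [-0.707, 0.707, -0.011, 0.006]
contact_force: [0.1, 0.5, -0.5]
gripper_width: 0.349
```

Emit:
{"method": "carry_out", "body": {"rows": [[[0,0,0,0,-0.5,1,30],[0,0,0,0,-0.9,0,30],[0,0,0,0,-0.9,0,30],[0,0,0,0,0,0,30],[0,0,0,0,0,0,30]]]}}

```text
time: 36.3
tool_pos: [0.5562, -0.0177, 0.1573]
tool_rot: [0.707, -0.707, 0.01, -0.009]
contact_force: [0.1, 0.1, -0.2]
gripper_width: 0.358
```

```bash
python3 snap.py w33;python3 - <<'E'
from h import *;import pickle
c,img=pickle.load(open("w33.pkl","rb"))
print(c[2])
p=w2p(c,[(.535,.05,.008)])[0]
crop(img,int(p[0])-90,max(int(p[1])-60,0),180,130,4.4,"pics/w33z.png")
E
```

```text
36.3 [ 0.5562 -0.0177  0.1573] [[1.0, -0.0, 0.027], [-0.027, 0.0, 1.0], [-0.0, -1.0, 0.0]] [ 0.1  0.1 -0.2] 0.3581739630505549
[0.55826623 0.04862564 0.2275549 ]
```

View pics/w33z.png

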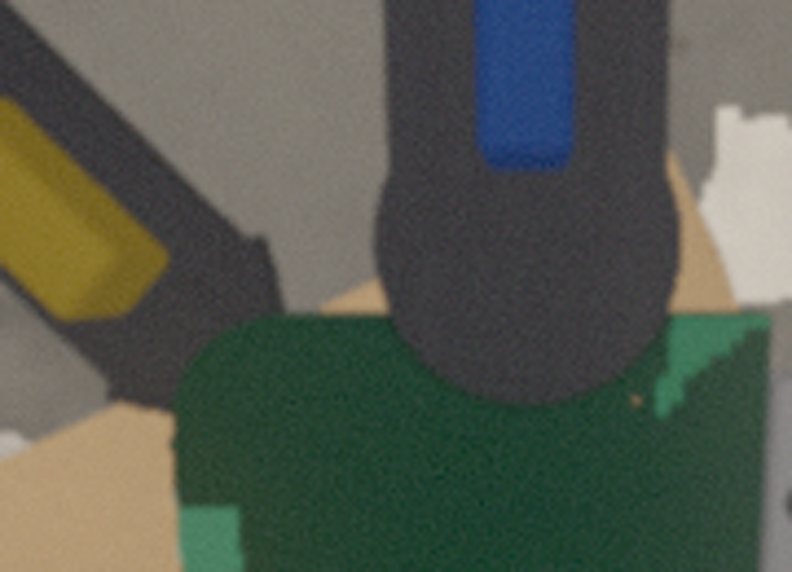

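View pics/w33.png

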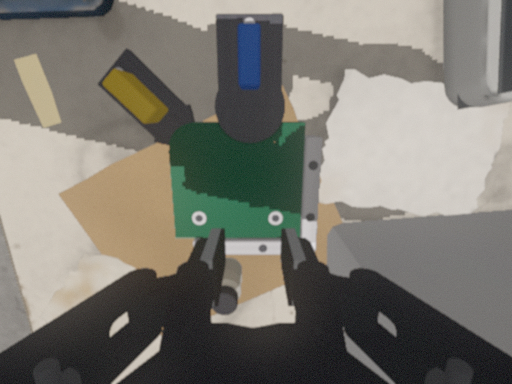

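Emit:
{"method": "carry_out", "body": {"rows": [[[0,0,0,-0.7,-0.1,0,30],[0,0,0,-0.7,0,0,30],[0,0,0,-0.1,0,0,30],[0,0,0,0,0,0,30],[0,0,0,0,0,0,30]]]}}

```text
time: 36.85
tool_pos: [0.4971, -0.0208, 0.1578]
tool_rot: [-0.707, 0.707, -0.008, 0.009]
contact_force: [-0.7, 0.1, -1.0]
gripper_width: 0.353
```

```bash
python3 snap.py w34;python3 - <<'E'
from h import *;import pickle
c,img=pickle.load(open("w34.pkl","rb"))
print(c[2])
p=w2p(c,[(.53,.03,.008)])[0]
crop(img,int(p[0])-80,max(int(p[1])-70,0),150,120,5,"pics/w34z.png")
cv2.imwrite("pics/w34p.png",rect(c,img,.535,.02,.075,z=.016))
E
```

```text
36.85 [ 0.4971 -0.0208  0.1578] [[1.0, 0.001, 0.023], [-0.023, -0.0, 1.0], [0.001, -1.0, -0.0]] [-0.7  0.1 -1. ] 0.3534335822633812
[0.49883539 0.04562029 0.22803522]
```

View pics/w34z.png

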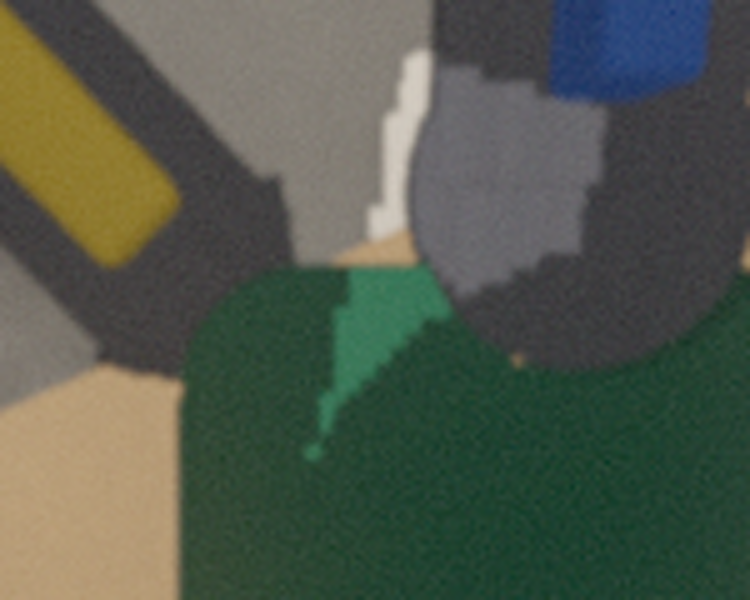

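View pics/w34p.png

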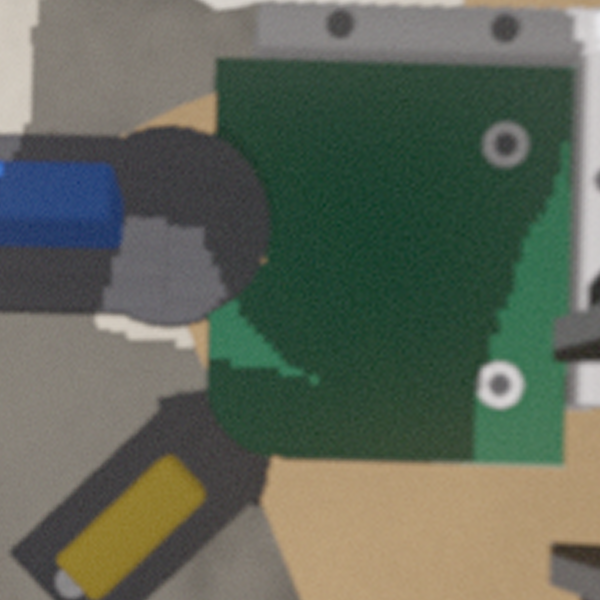

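Emit:
{"method": "carry_out", "body": {"rows": [[[0,0,0,-0.9,-0.5,1,30],[0,0,0,-0.5,-0.9,1,30],[0,0,0,0,-0.9,0.5,30],[0,0,0,0,0,0,30],[0,0,0,0,0,0,30]]]}}

```text
time: 37.4
tool_pos: [0.4483, -0.1067, 0.248]
tool_rot: [-0.707, 0.707, -0.009, 0.01]
contact_force: [-0.7, 0.9, -1.2]
gripper_width: 0.347
```

Run:
```python
from h import *
img=grab_frame("side");crop(img,180,140,160,180,3.3,"pics/s35.png");crop(img,200,190,90,90,6,"pics/s35b.png")
```

```text
(no output)
```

View pics/s35.png

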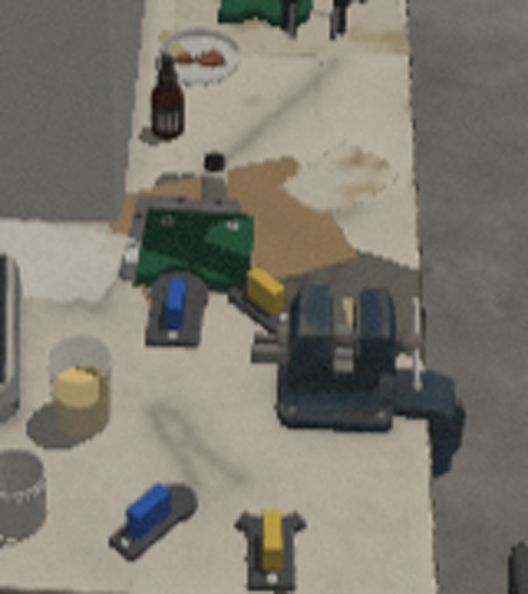

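View pics/s35b.png

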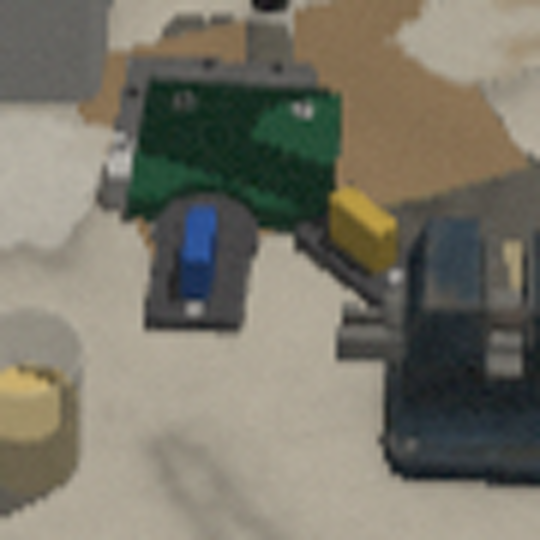

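The side view shows both leaves flat and seated, the plate home, and the bystanders where they were. I'm handing in.

```bash
python3 -c "
from plant import *
print(job_done())"
```

```text
the job is handed in; nothing more can be done
None
```

The job is handed in, at about 37 s of the 72 s allowed. The plate by the fence was plate_b (20 mm rounding, 26 mm scoop).

- **Plate:** I pushed it flush into both bars. The first sideways push left it about 3° askew, so I squared it with a second sideways push near the rounded corner and then one towards the far bar. In the last wrist view both plate edges lay within about 0.5 mm of the bars' inner faces.
- **hollow_20 (yellow):** I pressed it up to the rounded corner along the bisector. After the first release a gap of about 2 mm showed at one horn, so I gripped it again and pressed it in with a small sideways correction. Close views after that, and again at the end, show no gap.
- **nose_26 (blue):** I pressed it square into the scoop with about 24 N. Close views show no gap beyond two tiny specks, one on each side of the scoop, which I took to be rendering artefacts and not a misfit.

The last side view shows both leaves lying flat. The bottle, vial, dish and cup stand where they were, as does what that crop shows of the spare plate and the jar, and the robot touched nothing at hand-in. The highest force I read was about 40 N on the fingers: 34 N sideways and 24 N upwards. I saw no sign that the arm or the gripper's body touched anything.

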